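Load the mixing scale with its flat check weights

ROBOT

A 6-joint arm with a two-finger parallel gripper is mounted at the origin on a cart in front of the work surface, level with it; the furniture and walls round the work are solid. World frame = base frame: x ahead of the robot, y to its left, z up, the work surface at z = 0. Lengths are in mm, angles in rad, forces in N, time in s.
With the tool pointing down it reaches from about 350 to 925 mm from the base axis. Payload 6.4 kg.
Tool frame: the origin (TCP) lies midway between the tips of the shut fingers; the grasp point (between the pads) lies 19 mm behind it; y points along the fingers, z is the direction in which the jaws open and shut, and the axes are right-handed (so a half turn about y gives the same grasp; the last joint's range is limited). The gripper opens to 94 mm and grips with 3 to 60 N. Pads are 16 mm wide; open, the fingers measure 119 mm over their backs; the gripper's body (75 mm by 177 mm) begins 78 mm behind the grasp point.
Start: joints at [0.937, 0.245, 1.558, -0, 1.339, -0.174], TCP at [288.449, 582.504, 205.455] pointing down, gripper open.
Joint ranges: [-3.13, 3.13], [-1.02, 2.26], [0.13, 2.54], [-0.95, 4.09], [0.21, 2.88], [-2.74, 2.74]. Speed limits (rad/s): [2.57, 2.57, 3.14, 3.14, 3.14, 3.14].

INTERFACE

Orientations are given as a unit quaternion [w, x, y, z].
In Python, from plant import r gives the robot as it stands. The module is installed in compiled form; this text tells all that it offers.
- The arm moves only by the shell command python3 -m pendant 'ROWS'. ROWS is a JSON object of lists of equal length, an entry for each row: "linear": the shift along the world's x, y, z in mm, a list of three; "rot": the turn, a rotation vector about the world's x, y, z in rad, a list of three; "jaw": the finger opening in mm, from 0 to 94. In form: {"linear": [[x, y, z], ...], "rot": [[ax, ay, az], ...], "jaw": [jaw, ...]}. A call has 1 to 8 rows; each row shifts and turns the commanded pose from where the row before left it; what a row does not reach is not made up. A row lasts 1/8 s, in which the tool goes at most 62.5 mm and 10.7 degrees, less where a joint would pass 70% of its speed; a pose out of reach is approached as far as the arm can. A call is refused whole if a number of a shift passes 62.5 or a number of a turn 0.188, either way. A call with a gripper value outside its range is refused whole. The fingers move at their own pace and stop on an object; the grip force is fixed at half the most. Time passes only in rows, so rows that do not move let the fingers close. It gives the time, the measured TCP pose, the force and the opening at its end, in the units of the state.
- r.get_obs(): the state, without advancing time (a new reading comes with each control period).
- r.read_camera(name): name is "side" or "top" or "wrist"; returns a dict with "color" (400x640x3 uint8, red, green, blue), "vertical_fov" (degrees; the focal length in pixels is half the picture's height over the tangent of half this angle, whatever the lens; pixels are square), "cx", "cy" (the principal point, pixels), "rvec" (rotation vector, rad) and "tvec" (3), from world to camera coordinates, as OpenCV has them; the wrist camera has in their place "T_tool_cam" (4x4, takes a point from camera to tool coordinates, whose origin is the TCP and whose axes are the tool frame's). Camera axes: x right, y down, z forward; pixel columns grow to the right and rows downward; lengths in mm; the calibration is good to about 2 mm. The wrist camera is an equidistant fisheye: a pixel r from the principal point sees the ray r / f radians off the axis. A picture is of the moment at which its call begins: read the wrist's pose just before it. There is no depth.
- r.hand_in(): hands the job in, once; it reports no verdict.
The state is a dict: "t": time; "joint_pos": joint angles; "joint_vel": joint speeds; "joint_torque": joint torques, N m; "eef_pos": TCP position; "eef_rot": TCP orientation; "force": force on the tool from outside, world axes, zero at the start; "wrist_torque": the same for the moment, N m; "finger_gap": opening from 0.0 (shut) to 1.0 (fully open).
Only numpy, scipy, OpenCV 4.12 (cv2) and the standard library are available. Lean on these libraries where they do the work, as an engineer would, in place of code of your own. Each camera call takes 0.05 s, during which the arm holds its last target.

TASK

The mixing scale is due for its check. Slide the large flat steel weight from the wooden loading block onto the round pan, without lifting or tipping it, and centre it there. The small knobbed weight lies in one of the two boxes with sliding lids: find it, set it down gently on the middle of the large one so that the two make a centred stack, and leave the sample tin and the sanding block where they are.

Things in the scene. Friction and masses are not known exactly. Their poses are not given: they have to be found in the camera images.
- scale: mixing scale with its loading block, one fixed piece; origin on the bench under the pan's centre, z up. Grey housing from x = -114 to +66 mm and y = -60 to +60 mm, top 32 mm high (display, 39 mm high, at the -x end). Round steel pan, 120 mm across, top face 46 mm high, with thin engraved rings round its centre. The plywood loading block lies on the -y side, x = -62 to +62 mm, y = -63.5 to -183.5 mm, flat top 47 mm high (1 mm above the pan, 3.5 mm gap)
- pan_center (a point): centre of the pan's top face; axes as the scale's
- large_weight: large flat steel disc weight, 84 mm across, 18 mm thick, about 0.7 kg, flat on both faces; origin at the centre of its underside, z up. Starts on the loading block
- small_weight: small steel weight, about 0.25 kg: flat disc 52 mm across and 14 mm thick with a round knob on top (neck 14 mm across, 14 to 22 mm up; head 18 mm across, 22 to 38 mm up); origin at the centre of its underside, z up. Starts upright on the floor of box_a, hidden under its lid
- box_a: fixed wooden box, 112 x 112 x 48 mm outside (60 mm with the lid rails), walls and floor 6 mm, inside 100 x 100 x 42 mm; origin at the centre of its underside, z up. Its sliding lid (112 x 98 x 6 mm, top face 54.5 mm above the bench) slides along the box's +x axis, roughly away from the robot, and then overhangs the far side. The two boxes look alike and their places are swapped at random; this one holds the small weight
- box_b: fixed wooden box, 112 x 112 x 48 mm outside (60 mm with the lid rails), walls and floor 6 mm, inside 100 x 100 x 42 mm; origin at the centre of its underside, z up. Its sliding lid (112 x 98 x 6 mm, top face 54.5 mm above the bench) slides along the box's +x axis, roughly away from the robot, and then overhangs the far side. The two boxes look alike and their places are swapped at random; this one holds only a spray-gun air cap
- box_a_lid (a joint): travel of box_a's lid along that box's +x axis, 0 shut to 0.095 m fully open; it slides with about 1.2 N of friction and stays where it is left
- box_b_lid (a joint): travel of box_b's lid along that box's +x axis, 0 shut to 0.095 m fully open; it slides with about 1.2 N of friction and stays where it is left
- box_a_rib (a point): middle of the push rib on box_a's lid: a wooden bar 60 mm long across the box, 10 mm thick along the sliding direction, standing 13 mm above the lid's top face; it lies 36 mm to the near side of the lid's centre, this point 6 mm above the lid's top face
- box_b_rib (a point): middle of the push rib on box_b's lid: a wooden bar 60 mm long across the box, 10 mm thick along the sliding direction, standing 13 mm above the lid's top face; it lies 36 mm to the near side of the lid's centre, this point 6 mm above the lid's top face
- sample_tin: bystander: closed sample tin, 67 mm across, 73 mm high; origin at the centre of its underside
- sanding_block: bystander: dark sanding block, 63 x 110 x 22 mm; origin at the centre of its underside
Things that resemble listed ones, but are neither listed nor needed, are in the scene too. What is shaped like the large_weight but blue is not meant.

How it is judged:
By the outcome, as a careful person would: the job done as asked, in the order asked, and still so for the second after the job is handed in, with the robot touching nothing.
It also fails if it takes over 58 s, if anything falls off the work surface, if the arm or the gripper's body presses on something with over 40 N, if the wrist force passes 120 N, or if a joint passes its speed limit or range.

## Working session

There is one attempt and no reset: what is moved stays moved. The work goes in short steps, Python scripts to look and compute and a shell command to move; the robot and the scene stay as the last step left them, time stands still between calls to the robot, and variables do not carry over. Pictures are saved under pics/ and viewed, and the job is handed in when it is done.

```bash
mkdir -p pics; ls; python3 - <<'E'
from plant import r
import cv2,numpy as np
o=r.get_obs()
for k,v in o.items(): print(k,np.round(v,3))
for n in ("side","top","wrist"):
    c=r.read_camera(n)
    cv2.imwrite(f"pics/{n}0.png",c["color"][:,:,::-1])
    print(n,{k:np.round(v,4).tolist() for k,v in c.items() if k!="color"})
E
```

```text
pics
t 0.0
joint_pos [ 0.937  0.246  1.559 -0.     1.339 -0.174]
joint_vel [ 0.     0.001  0.    -0.002  0.002  0.001]
joint_torque [ 0.0000e+00 -4.1584e+01 -3.1460e+01  6.8000e-02  3.3000e-02 -0.0000e+00]
eef_pos [288.098 582.004 204.388]
eef_rot [-0.688  0.689 -0.161  0.161]
force [-0.332  0.308  0.412]
wrist_torque [-0.011 -0.009  0.025]
finger_gap 1.001
side {'vertical_fov': 46.7781, 'cx': 320.6024, 'cy': 196.3365, 'rvec': [2.2024, -0.1078, 0.0352], 'tvec': [-533.161, 100.8828, 1148.0578]}
top {'vertical_fov': 57.3575, 'cx': 324.5439, 'cy': 209.9679, 'rvec': [2.1284, -2.1075, 0.1583], 'tvec': [28.8788, 535.2816, 1169.2553]}
wrist {'vertical_fov': 65.7065, 'cx': 320.1543, 'cy': 203.8496, 'T_tool_cam': [[-0.0007, 0.9605, 0.2782, -80.5121], [0.0, -0.2782, 0.9605, -178.0231], [1.0, 0.0007, 0.0002, 0.1547], [0.0, 0.0, 0.0, 1.0]]}
```

View pics/side0.png

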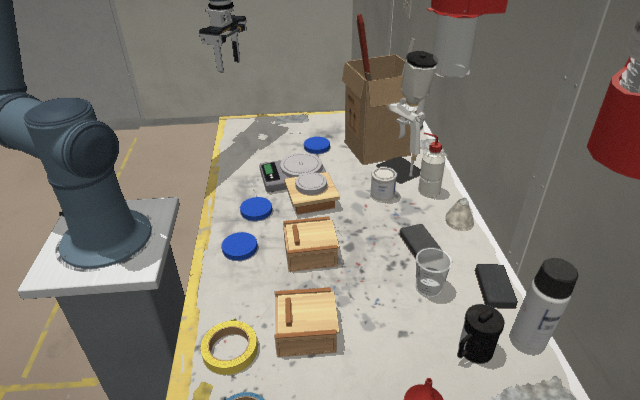

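View pics/top0.png

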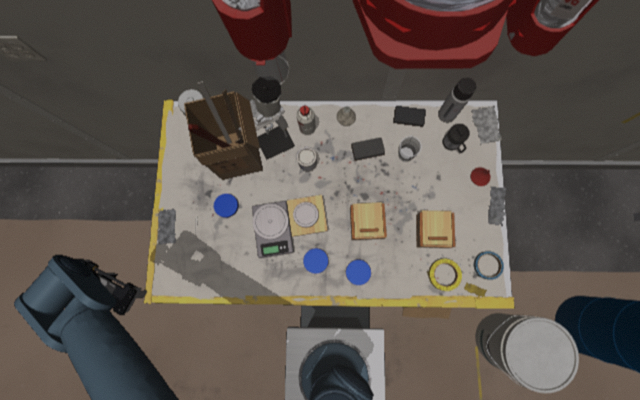

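View pics/wrist0.png

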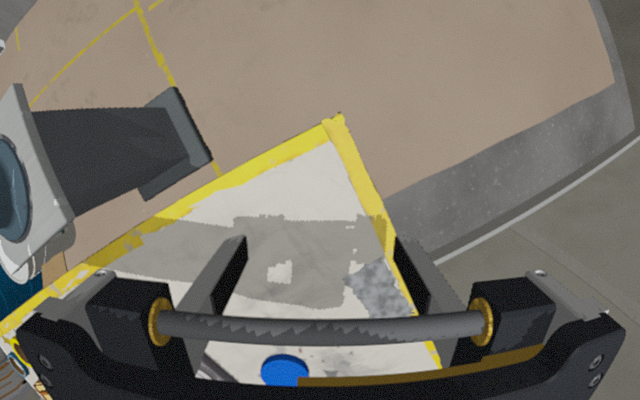

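The side and top views show the scale with pan around top (270,222), the steel weight on the block at (306,214), and boxes at (368,221) and (436,229). I also see blue decoy discs, the tin at (307,158) and the dark sanding block at (368,149). Next I'll measure.

```bash
cat > h.py <<'E'
import numpy as np, cv2
from scipy.spatial.transform import Rotation as R
def f_of(c): return 200/np.tan(np.radians(c["vertical_fov"])/2)
def K(c): f=f_of(c); return np.array([[f,0,c["cx"]],[0,f,c["cy"]],[0,0,1.]])
def ray(c,uv,obs=None):
    uv=np.asarray(uv,float); f=f_of(c)
    if "rvec" in c:
        Rm=R.from_rotvec(np.ravel(c["rvec"])).as_matrix(); t=np.ravel(c["tvec"])
        d=np.array([(uv[0]-c["cx"])/f,(uv[1]-c["cy"])/f,1]); return -Rm.T@t, Rm.T@d
    p=uv-[c["cx"],c["cy"]]; rr=np.hypot(*p); th=rr/f
    d=np.array([*(np.sin(th)*p/max(rr,1e-9)),np.cos(th)])
    q=obs["eef_rot"]; Rt=R.from_quat([q[1],q[2],q[3],q[0]]).as_matrix()
    T=np.array(c["T_tool_cam"]); return Rt@T[:3,3]+obs["eef_pos"], Rt@T[:3,:3]@d
def onz(c,uv,z,obs=None):
    o,d=ray(c,uv,obs); return o+d*(z-o[2])/d[2]
def proj(c,P,obs=None):
    P=np.asarray(P,float); f=f_of(c)
    if "rvec" in c:
        Rm=R.from_rotvec(np.ravel(c["rvec"])).as_matrix(); q=Rm@P+np.ravel(c["tvec"])
        return np.array([c["cx"]+f*q[0]/q[2],c["cy"]+f*q[1]/q[2]])
    q=obs["eef_rot"]; Rt=R.from_quat([q[1],q[2],q[3],q[0]]).as_matrix(); T=np.array(c["T_tool_cam"])
    q=T[:3,:3].T@(Rt.T@(P-obs["eef_pos"])-T[:3,3]); rr=np.hypot(q[0],q[1]); th=np.arctan2(rr,q[2])
    return np.array([c["cx"],c["cy"]])+f*th*q[:2]/max(rr,1e-9)
E
python3 - <<'E'
from plant import r
import cv2,numpy as np
from h import *
c=r.read_camera("top"); im=c["color"][:,:,::-1]
cv2.imwrite("pics/topz.png",cv2.resize(im[180:280,240:340],None,fx=6,fy=6,interpolation=cv2.INTER_CUBIC))
cv2.imwrite("pics/topz2.png",cv2.resize(im[190:260,340:470],None,fx=6,fy=6,interpolation=cv2.INTER_CUBIC))
for n,uv,z in (("pan",(270,222),46),("lw",(306,214),65),("box1",(368,221),54),("box2",(436,229),54),("tin",(307,157),73)):
    print(n,onz(c,uv,z).round(1))
s=r.read_camera("side"); im=s["color"][:,:,::-1]
cv2.imwrite("pics/sidez.png",cv2.resize(im[140:270,240:370],None,fx=4.5,fy=4.5,interpolation=cv2.INTER_CUBIC))
E
```

```text
pan [493.2 215.1  46. ]
lw [518.   94.3  65. ]
box1 [ 498.1 -109.1   54. ]
box2 [ 473.7 -329.6   54. ]
tin [710.   94.3  73. ]
```

View pics/topz.png

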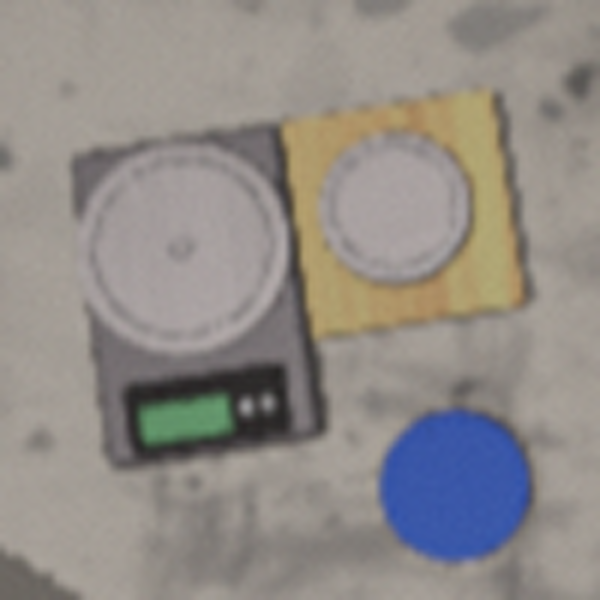

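View pics/topz2.png

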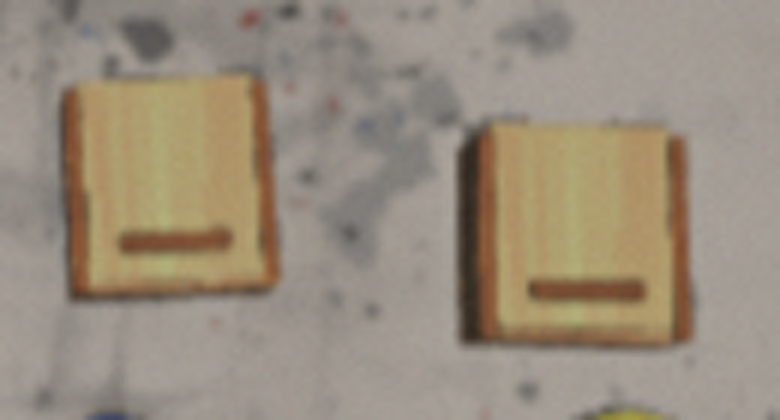

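View pics/sidez.png

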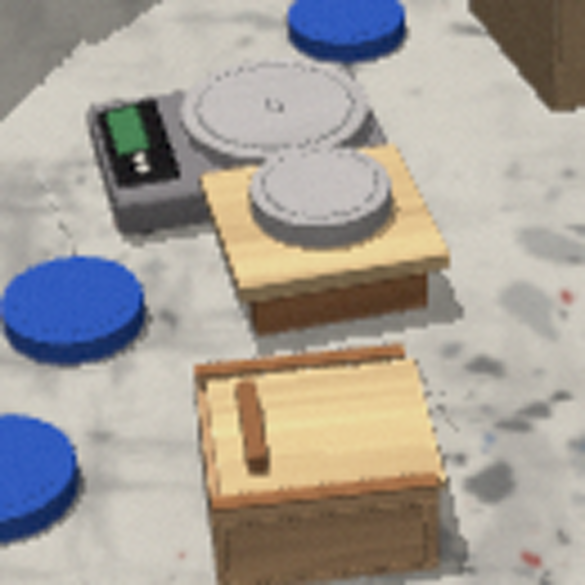

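```bash
python3 - <<'E'
from plant import r
import cv2,numpy as np
from h import *
o=r.get_obs(); q=o["eef_rot"]; M=R.from_quat([q[1],q[2],q[3],q[0]]).as_matrix(); print(M.round(3))
c=r.read_camera("top"); im=c["color"]
g=cv2.cvtColor(im,cv2.COLOR_RGB2HSV)
# yellow wood block & box lids
m=((g[:,:,0]>10)&(g[:,:,0]<30)&(g[:,:,1]>80)&(g[:,:,2]>100)).astype(np.uint8)
m[:185]=0;m[265:]=0
n,l,st,ce=cv2.connectedComponentsWithStats(m)
for i in range(1,n):
    if st[i,4]<200: continue
    cn=max(cv2.findContours((l==i).astype(np.uint8),0,2)[0],key=len)
    print(st[i],ce[i].round(1)); b=cv2.boxPoints(cv2.minAreaRect(cn)); 
    print([onz(c,p,54 if ce[i][0]>340 else 47).round(1)[:2].tolist() for p in b])
E
```

```text
[[ 0.896 -0.001  0.444]
 [-0.444 -0.001  0.896]
 [-0.    -1.    -0.001]]
[147 185  16  80 546] [154.1 226.3]
[[351.1, 620.6], [619.5, 611.6], [615.4, 578.3], [347.4, 588.5]]
[287 195  40  41 741] [307.4 216. ]
[[567.0, 164.4], [587.1, 44.9], [467.4, 24.8], [447.7, 142.2]]
[ 351  203   36   37 1205] [368.1 220.7]
[[556.2, -50.8], [562.3, -164.4], [443.7, -167.7], [437.5, -56.1]]
[ 420  211   35   37 1245] [436.8 228.9]
[[532.7, -279.8], [533.6, -390.5], [415.8, -384.8], [414.7, -275.9]]
```

```bash
python3 -m pendant '{"linear":[[28,-53,0],[28,-53,0],[28,-53,0],[28,-53,0],[28,-53,0],[28,-53,0],[28,-53,0],[28,-53,0]],"rot":[[0,0,-0.118],[0,0,-0.118],[0,0,-0.118],[0,0,-0.118],[0,0,-0.118],[0,0,-0.118],[0,0,-0.118],[0,0,-0.118]],"jaw":[94,94,94,94,94,94,94,94]}'; python3 -m pendant '{"linear":[[0,0,0],[0,0,0]],"rot":[[0,0,0],[0,0,0]],"jaw":[94,94]}'; python3 - <<'E'
from plant import r
import cv2,numpy as np
from h import *
o=r.get_obs(); q=o["eef_rot"]; M=R.from_quat([q[1],q[2],q[3],q[0]]).as_matrix(); print(o["t"],o["eef_pos"],M.round(3),o["joint_pos"])
c=r.read_camera("wrist"); cv2.imwrite("pics/w1.png",c["color"][:,:,::-1])
np.save("w1.npy",c["color"])
E
```

```text
t: 1.3
eef_pos: [513.1, 156.7, 205.7]
eef_rot: [0.539, -0.539, 0.457, -0.458]
force: [0.0, -0.0, 0.9]
finger_gap: 1.004
t: 1.55
eef_pos: [512.1, 158.8, 205.3]
eef_rot: [-0.54, 0.54, -0.457, 0.456]
force: [-0.1, 0.4, -0.5]
finger_gap: 0.995
1.55 [512.13987475 158.82248247 205.30676948] [[ 0.167 -0.     0.986]
 [-0.986  0.     0.167]
 [-0.    -1.    -0.   ]] [ 8.89182710e-02 -2.20036813e-02  1.84839996e+00  4.29667235e-04
  1.31564994e+00 -7.85669089e-02]
```

View pics/w1.png

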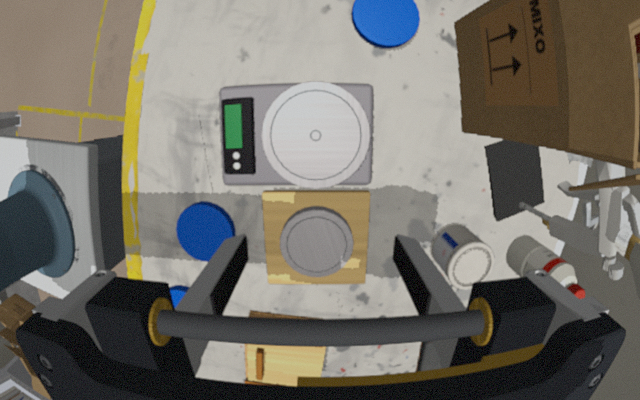

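The wrist view shows the whole scale: pan centre mark near (316,135), steel weight near (317,243), block corners near (263,190), (370,190), (370,283) and (267,283). Now fitting circles.

```bash
cat >> h.py <<'E'
from scipy.optimize import least_squares
def fitcirc(c,obs,uv0,z,rad,tol=5,free=False,lo=40,hi=120):
    "edge pixels -> plane z -> circle of known radius"
    g=cv2.GaussianBlur(cv2.cvtColor(c["color"],cv2.COLOR_RGB2GRAY),(3,3),0)
    e=cv2.Canny(g,lo,hi); ys,xs=np.nonzero(e)
    k=np.hypot(xs-uv0[0],ys-uv0[1])<130; xs,ys=xs[k],ys[k]
    P=np.array([onz(c,(x,y),z,obs)[:2] for x,y in zip(xs,ys)])
    c0=onz(c,uv0,z,obs)[:2]; rr=rad
    for t in (3*tol,tol*1.5,tol,tol/2,tol/2):
        d=np.hypot(*(P-c0).T)-rr; S=P[abs(d)<t]
        if free:
            s=least_squares(lambda q:np.hypot(*(S-q[:2]).T)-q[2],[*c0,rr],loss="soft_l1",f_scale=1).x; c0=s[:2]; rr=s[2]
        else:
            s=least_squares(lambda q:np.hypot(*(S-q[:2]).T)-rad,c0,loss="soft_l1",f_scale=1); c0=s.x
    d=np.hypot(*(S-c0).T)-rr
    a=np.degrees(np.arctan2(*(S-c0).T[::-1]))
    return c0.round(2),round(rr,2),len(S),round(d.std(),2),np.histogram(a,8,(-180,180))[0]
E
python3 - <<'E'
from plant import r
from h import *
c=r.read_camera("wrist");o=r.get_obs();print(o["eef_pos"])
im=c["color"][:,:,::-1]
cv2.imwrite("pics/w1z.png",cv2.resize(im[70:300,210:390],None,fx=2.6,fy=2.6,interpolation=cv2.INTER_CUBIC))
for fr in (False,True):
    print("pan",fitcirc(c,o,(316,135),46,60,free=fr))
    print("ring",fitcirc(c,o,(316,135),46,52,free=fr))
    print("lw",fitcirc(c,o,(317,243),65,42,free=fr))
print("mark",onz(c,(315.5,135),46,o))
t=r.read_camera("top")
for fr in (False,True):
    print("pan",fitcirc(t,None,(270,221.5),46,60,free=fr))
    print("lw",fitcirc(t,None,(306,214.5),65,42,free=fr))
E
```

```text
[511.78545662 159.72694487 205.34701189]
pan (array([497.33, 217.89]), 60, 426, np.float64(0.94), array([46, 63, 57, 45, 46, 64, 53, 52]))
ring (array([498.51, 216.85]), 52, 274, np.float64(1.12), array([39, 28,  0,  3, 31, 46, 60, 67]))
lw (array([517.64, 100.42]), 42, 193, np.float64(1.65), array([ 0,  0,  0, 17, 28, 57, 49, 42]))
pan (array([498.07, 212.07]), np.float64(54.49), 406, np.float64(1.36), array([26, 59, 51, 49, 17, 82, 76, 46]))
ring (array([501.32, 213.9 ]), np.float64(53.31), 324, np.float64(1.26), array([45,  9, 41, 47, 10, 52, 56, 64]))
lw (array([518.47,  95.01]), np.float64(46.43), 193, np.float64(1.25), array([ 0, 31, 19, 11, 10, 53, 42, 27]))
mark [497.20602245 218.95497744  46.        ]
pan (array([494.31, 215.4 ]), 60, 27, np.float64(1.35), array([2, 3, 4, 5, 6, 7, 0, 0]))
lw (array([522.81, 102.77]), 42, 15, np.float64(1.05), array([0, 0, 1, 3, 0, 5, 6, 0]))
pan (array([486.53, 212.5 ]), np.float64(67.79), 37, np.float64(1.1), array([2, 7, 9, 4, 8, 7, 0, 0]))
lw (array([504.76,  91.17]), np.float64(53.19), 34, np.float64(1.13), array([0, 8, 6, 6, 0, 5, 9, 0]))
```

View pics/w1z.png

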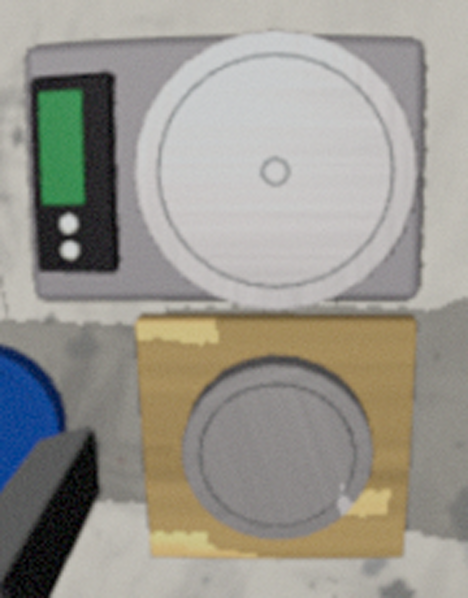

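```bash
python3 - <<'E'
from plant import r
from h import *
c=r.read_camera("wrist");o=r.get_obs();print(o["eef_pos"])
u=lambda x,y:(210+x/2.6-.3,70+y/2.6-.3)
L=onz(c,u(278,455),65,o);P=onz(c,u(276,171),46,o)
print("lw",L.round(1),"pan",P.round(1),"d",(P-L).round(1))
B=[onz(c,u(*p),47,o)[:2] for p in ((138,318),(415,318),(405,557),(150,557))]
print(np.round(B,1)); B=np.array(B)
for a,b in ((0,1),(3,2)): d=B[b]-B[a]; print("yaw",np.degrees(np.arctan2(d[1],d[0])),np.hypot(*d))
for a,b in ((3,0),(2,1)): d=B[b]-B[a]; print("yaw",np.degrees(np.arctan2(-d[0],d[1])),np.hypot(*d))
H=[onz(c,u(*p),32,o)[:2] for p in ((28,46),(424,40),(420,298),(40,299))]
for a,b in ((0,1),(3,2)): d=H[b]-H[a]; print("yaw",np.degrees(np.arctan2(d[1],d[0])),np.hypot(*d))
print(B.mean(0))
# tool frame of pad midpoint: project TCP & lw in image
print(proj(c,o["eef_pos"],o), proj(c,[*L[:2],65],o))
E
```

```text
[511.8196189  159.78749793 205.39495154]
lw [518.6 101.2  65. ] pan [497.7 218.6  46. ] d [-20.9 117.3 -19. ]
[[448.9 146.4]
 [567.6 166.8]
 [589.5  49.6]
 [467.3  28.3]]
yaw 9.728945994960444 120.41432137514546
yaw 9.885633639152347 124.02871213886266
yaw 8.855314498962404 119.52775085139834
yaw 10.590168168486795 119.18813778290439
yaw 9.511244474321954 173.90255221782274
yaw 9.72553231992964 173.88170784617637
[518.36004923  97.77892631]
[319.07337588 248.65539181] [316.62307692 244.7       ]
```

```bash
python3 -m pendant '{"linear":[[3.4,-30,-42],[3.4,-30,-43],[0,0,0],[0,0,0]],"rot":[[0,0,0],[0,0,0],[0,0,0],[0,0,0]],"jaw":[94,94,94,94]}';  python3 - <<'E'
from plant import r
import cv2,numpy as np
from h import *
c=r.read_camera("wrist");o=r.get_obs(); print(o["eef_pos"]); im=c["color"][:,:,::-1]
cv2.imwrite("pics/w2z.png",cv2.resize(im[150:350,200:440],None,fx=2.6,fy=2.6,interpolation=cv2.INTER_CUBIC))
print(proj(c,o["eef_pos"],o),proj(c,o["eef_pos"]-[0,0,45],o))
E
```

```text
t: 2.25
eef_pos: [519.9, 99.5, 121.8]
eef_rot: [0.541, -0.54, 0.456, -0.457]
force: [0.2, -0.6, 0.0]
finger_gap: 0.999
[520.45971242  99.60783373 122.45756598]
[319.07669533 248.65828225] [319.0547643  224.31506134]
```

View pics/w2z.png

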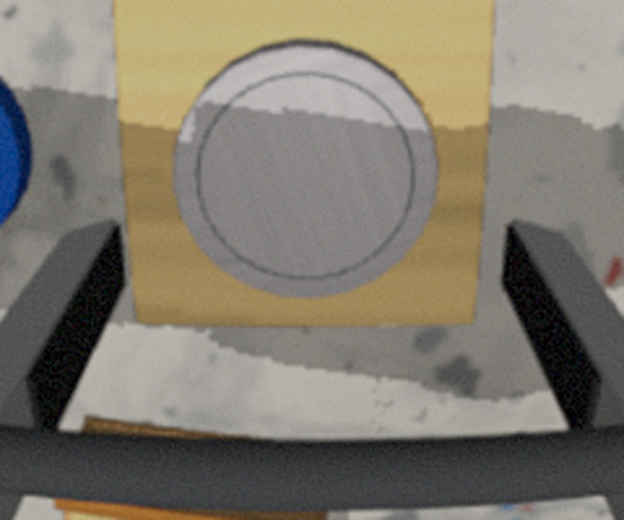

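```bash
python3 - <<'E'
from plant import r
import cv2,numpy as np
from h import *
c=r.read_camera("wrist");o=r.get_obs(); print(o["eef_pos"],o["t"])
L=onz(c,(317.4,217),65,o); d=L-o["eef_pos"]
a=np.radians(9.6); xs=np.array([np.cos(a),np.sin(a),0]); ys=np.array([-np.sin(a),np.cos(a),0])
print(L.round(1),d@xs,d@ys)
E
```

```text
[520.56289968  99.6226412  122.59942021] 2.35
[519. 101.  65.] -1.306322855091485 1.6642474437543202
```

```bash
python3 -m pendant '{"linear":[[-1.5,1.5,-30],[0,0,-30],[0,0,-8],[0,0,0]],"rot":[[0,0,0],[0,0,0],[0,0,0],[0,0,0]],"jaw":[94,94,94,94]}';  python3 - <<'E'
from plant import r
from h import *
c=r.read_camera("wrist");o=r.get_obs(); print(o["eef_pos"],o["force"]); im=c["color"][:,:,::-1]
cv2.imwrite("pics/w3z.png",cv2.resize(im[120:350,200:440],None,fx=2.6,fy=2.6,interpolation=cv2.INTER_CUBIC))
E
```

```text
t: 2.85
eef_pos: [518.3, 100.4, 53.3]
eef_rot: [0.54, -0.54, 0.456, -0.457]
force: [0.2, -0.5, 0.3]
finger_gap: 1.0
[518.89117219 100.34130507  53.93568864] [0.11135532 0.20432064 0.18026103]
```

View pics/w3z.png

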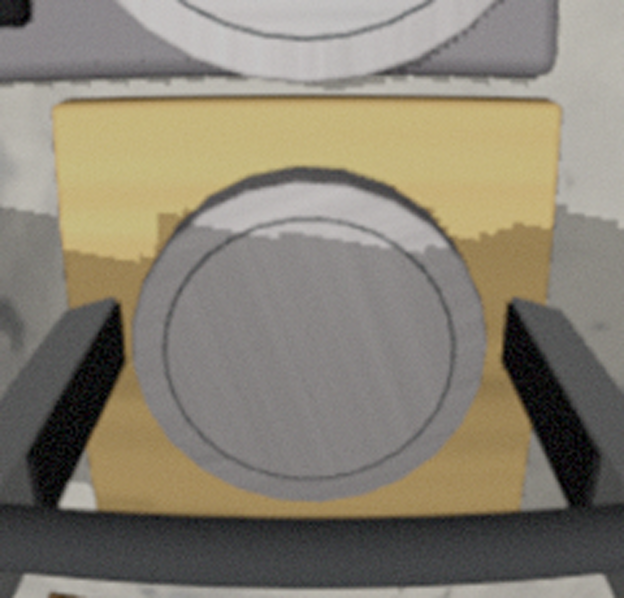

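```bash
python3 -m pendant '{"linear":[[0,0,-1.5],[0,0,0],[0,0,0],[0,0,0]],"rot":[[0,0,0],[0,0,0],[0,0,0],[0,0,0]],"jaw":[88,82,80,80]}';  python3 - <<'E'
from plant import r
from h import *
c=r.read_camera("wrist");o=r.get_obs(); print(o["eef_pos"],o["force"],o["finger_gap"]*94); im=c["color"][:,:,::-1]
cv2.imwrite("pics/w4z.png",cv2.resize(im[120:350,200:440],None,fx=2.6,fy=2.6,interpolation=cv2.INTER_CUBIC))
E
```

```text
t: 3.4
eef_pos: [517.5, 99.9, 51.7]
eef_rot: [-0.54, 0.54, -0.457, 0.456]
force: [-4.2, -1.6, 5.6]
finger_gap: 0.888
[517.47144999  99.90148884  51.72653797] [-3.49550254 -0.44886432  6.08279849] 83.74034992170712
```

View pics/w4z.png

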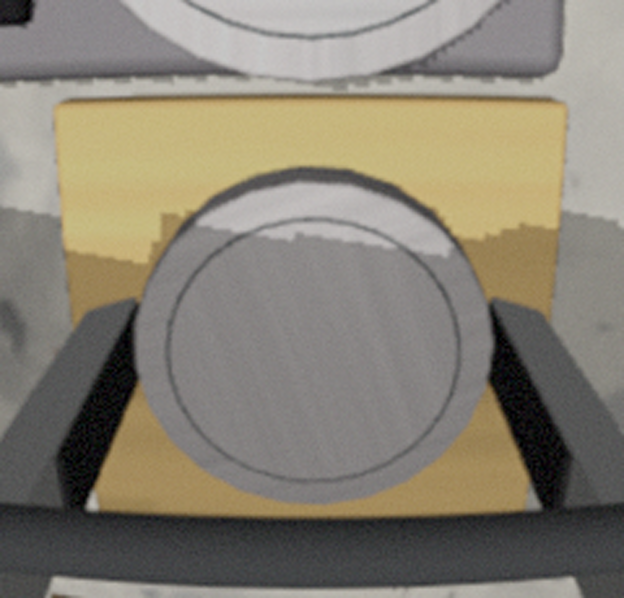

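```bash
python3 -m pendant '{"linear":[[-1.3,7.6,0],[-1.3,7.6,0],[-1.3,7.6,0],[-1.3,7.6,0],[-1.3,7.6,0],[-1.3,7.6,0],[-1.3,7.6,0],[0,0,0]],"rot":[[0,0,0],[0,0,0],[0,0,0],[0,0,0],[0,0,0],[0,0,0],[0,0,0],[0,0,0]],"jaw":[80,80,80,80,80,80,80,80]}';  python3 - <<'E'
from plant import r
from h import *
c=r.read_camera("wrist");o=r.get_obs(); print(o["eef_pos"],o["force"],o["finger_gap"]*94); im=c["color"][:,:,::-1]
cv2.imwrite("pics/w5z.png",cv2.resize(im[60:300,200:440],None,fx=2.5,fy=2.5,interpolation=cv2.INTER_CUBIC))
s=r.read_camera("side"); im=s["color"][:,:,::-1]
cv2.imwrite("pics/s5z.png",cv2.resize(im[130:230,240:370],None,fx=5,fy=5,interpolation=cv2.INTER_CUBIC))
E
```

```text
t: 4.45
eef_pos: [509.5, 153.1, 51.8]
eef_rot: [0.54, -0.54, 0.456, -0.457]
force: [1.1, -2.5, 3.4]
finger_gap: 0.89
[509.47566884 153.13378924  51.74309265] [ 0.53496682 -2.51934668  4.37553008] 83.46633095228421
```

View pics/w5z.png

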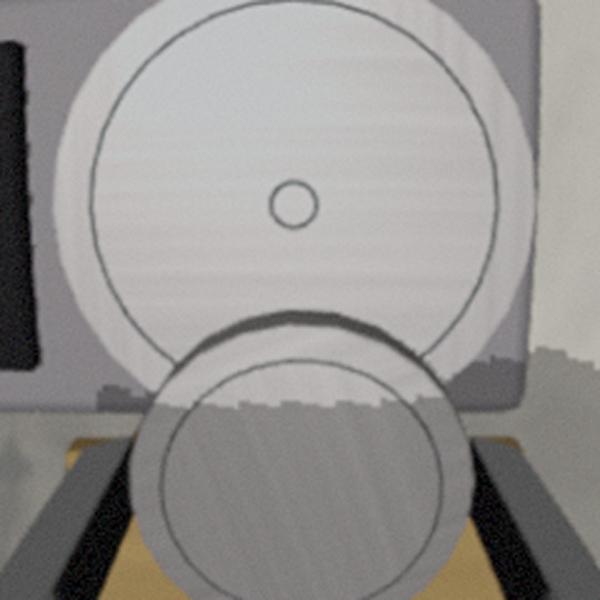

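View pics/s5z.png

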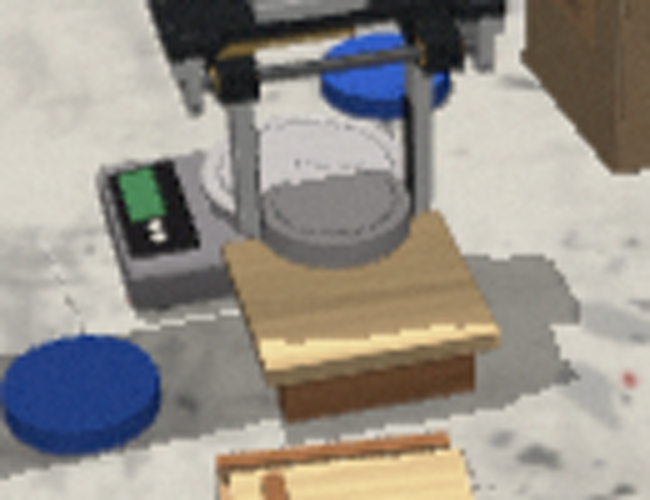

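```bash
cat >> h.py <<'E'
a_=np.radians(9.6); XS=np.array([np.cos(a_),np.sin(a_)]); YS=np.array([-np.sin(a_),np.cos(a_)])
E
python3 - <<'E'
from plant import r
from h import *
c=r.read_camera("wrist");o=r.get_obs();print(o["t"])
u=lambda x,y:(200+x/2.5-.3,60+y/2.5-.3)
P=onz(c,u(294,204),46,o)[:2]
# ring points of disc
pts=[(162,485),(441,485),(301.5,358),(190,420),(413,420)]
Q=np.array([onz(c,u(*p),65,o)[:2] for p in pts])
s=least_squares(lambda q:np.hypot(*(Q-q[:2]).T)-q[2],[*Q.mean(0),34]); print(s.x,s.fun.round(2))
L=s.x[:2]; print("pan",P,"lw",L,"lw-tcp",(L-o["eef_pos"][:2])@XS,(L-o["eef_pos"][:2])@YS,"togo",(P-L), (P-L)@XS,(P-L)@YS)
print(fitcirc(c,o,(317.3,141.3),46,60))
print(fitcirc(c,o,(317.3,141.3),46,51,free=True))
E
```

```text
4.6
[510.26808919 153.12869439  32.78983585] [ 0.39  0.41  1.05 -0.92 -0.94]
pan [497.49628894 218.20838602] lw [510.26808919 153.12869439] lw-tcp 0.7422259667951306 -0.11437746900225722 togo [-12.77180025  65.07969163] -1.7396858213336648 66.29825516659582
(array([497.74, 217.01]), 60, 746, np.float64(1.08), array([ 84,  84,  23, 117, 130, 114,  99,  95]))
(array([497.37, 217.85]), np.float64(49.18), 1072, np.float64(0.98), array([137, 116,  68, 152, 132, 165, 144, 158]))
```

```bash
python3 -m pendant '{"linear":[[-1.6,8.1,0],[-1.6,8.1,0],[-1.6,8.1,0],[-1.6,8.1,0],[-1.6,8.1,0],[-1.6,8.1,0],[-1.6,8.1,0],[-1.6,8.1,0]],"rot":[[0,0,0],[0,0,0],[0,0,0],[0,0,0],[0,0,0],[0,0,0],[0,0,0],[0,0,0]],"jaw":[80,80,80,80,80,80,80,80]}'; python3 -m pendant '{"linear":[[0,0,0],[0,0,0]],"rot":[[0,0,0],[0,0,0]],"jaw":[80,80]}';   python3 - <<'E'
from plant import r
from h import *
c=r.read_camera("wrist");o=r.get_obs(); print(o["eef_pos"],o["force"],o["finger_gap"]*94); im=c["color"][:,:,::-1]
cv2.imwrite("pics/w6z.png",cv2.resize(im[100:340,200:440],None,fx=2.5,fy=2.5,interpolation=cv2.INTER_CUBIC))
s=r.read_camera("side"); im=s["color"][:,:,::-1]
cv2.imwrite("pics/s6z.png",cv2.resize(im[130:230,240:370],None,fx=5,fy=5,interpolation=cv2.INTER_CUBIC))
E
```

```text
t: 5.6
eef_pos: [495.7, 217.5, 50.8]
eef_rot: [-0.54, 0.54, -0.456, 0.457]
force: [1.6, -5.4, 2.1]
finger_gap: 0.889
t: 5.85
eef_pos: [495.5, 218.4, 50.7]
eef_rot: [0.54, -0.54, 0.457, -0.456]
force: [-0.1, 0.9, 1.3]
finger_gap: 0.888
[495.49591779 218.40581832  50.76536206] [-0.35449728  1.38761138  1.28177474] 83.50607584605632
```

View pics/w6z.png

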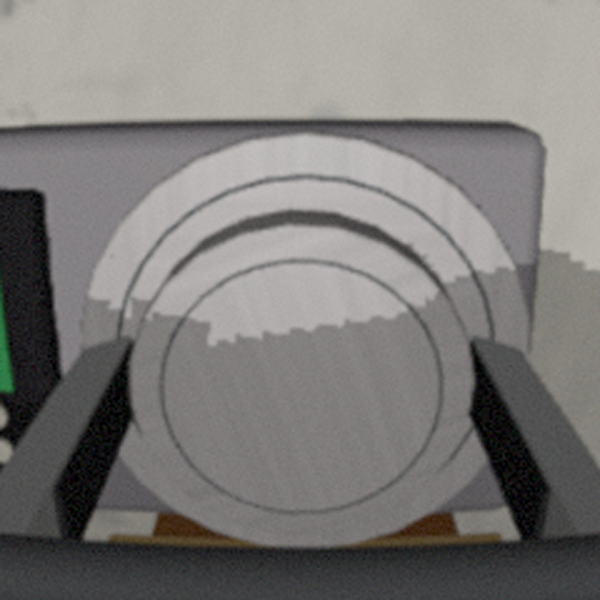

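View pics/s6z.png

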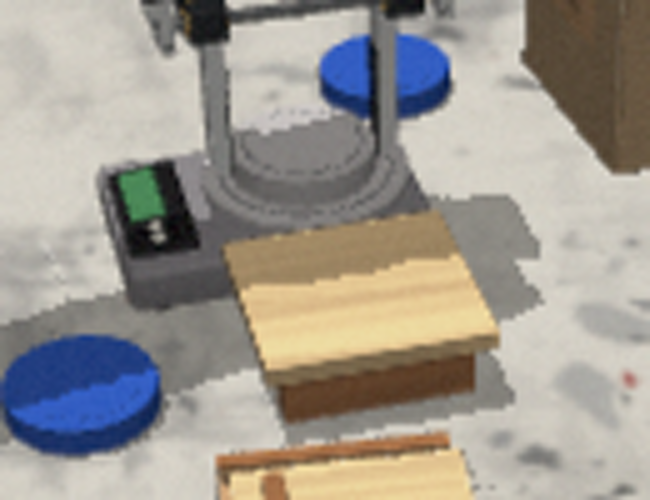

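```bash
python3 - <<'E'
from plant import r
from h import *
c=r.read_camera("wrist");o=r.get_obs();print(o["t"])
u=lambda x,y:(200+x/2.5-.3,100+y/2.5-.3)
def fc(pts,z,r0,fix=None):
    Q=np.array([onz(c,u(*p),z,o)[:2] for p in pts])
    f=(lambda q:np.hypot(*(Q-q[:2]).T)-q[2]) if not fix else (lambda q:np.hypot(*(Q-q[:2]).T)-fix)
    s=least_squares(f,[*Q.mean(0),r0]); print(s.x.round(2),s.fun.round(2)); return s.x[:2]
D=fc([(162,385),(441,385),(301.5,260),(301.5,513),(200,298),(403,298)],64.3,34)
P1=fc([(306,133),(86,285),(82,330),(525,285),(306,546),(190,520),(420,523)],46,60)
P2=fc([(306,176),(119,320),(493,320),(180,226),(432,226)],46,51)
for P in (P1,P2): print((P-D),(P-D)@XS,(P-D)@YS)
print("lw-tcp",(D-o["eef_pos"][:2])@XS,(D-o["eef_pos"][:2])@YS)
g=cv2.cvtColor(c["color"],cv2.COLOR_RGB2GRAY)
E
```

```text
6.0
[496.24 218.46  33.37] [-0.23 -0.23  0.    0.17  0.14  0.14]
[497.6  218.97  59.52] [-0.4   0.68 -0.3   0.03 -1.09  0.25  0.83]
[497.67 217.12  49.79] [ 0.79  0.15  0.19 -0.54 -0.6 ]
[1.36250926 0.50605379] 1.4278226878330929 0.2717430736121452
[ 1.42487255 -1.34085111] 1.1813066334558342 -1.5596980877978603
lw-tcp 0.7705061546765906 -0.04872135727458936
```

```bash
python3 -m pendant '{"linear":[[0.7,0,0],[0.7,-0.2,0],[0,0,0],[0,0,0],[0,0,0],[0,0,0]],"rot":[[0,0,0],[0,0,0],[0,0,0],[0,0,0],[0,0,0],[0,0,0]],"jaw":[80,80,80,94,94,94]}'; python3 -m pendant '{"linear":[[0,0,10],[0,0,40],[0,0,50],[0,0,30],[0,0,0],[0,0,0]],"rot":[[0,0,0],[0,0,0],[0,0,0],[0,0,0],[0,0,0],[0,0,0]],"jaw":[94,94,94,94,94,94]}';   python3 - <<'E'
from plant import r
from h import *
c=r.read_camera("wrist");o=r.get_obs(); print(o["eef_pos"],o["force"],o["finger_gap"]*94); im=c["color"][:,:,::-1]
cv2.imwrite("pics/w7z.png",cv2.resize(im[120:320,220:420],None,fx=3,fy=3,interpolation=cv2.INTER_CUBIC))
E
```

```text
t: 6.75
eef_pos: [497.5, 217.6, 50.9]
eef_rot: [0.54, -0.54, 0.457, -0.457]
force: [0.2, -0.1, -0.1]
finger_gap: 1.001
t: 7.5
eef_pos: [496.5, 217.6, 179.8]
eef_rot: [-0.539, 0.54, -0.457, 0.456]
force: [-0.2, -0.8, -1.0]
finger_gap: 0.999
[496.18901218 217.54060338 179.17455351] [ 0.20625608 -0.80053296 -0.9130038 ] 94.15780341874849
```

View pics/w7z.png

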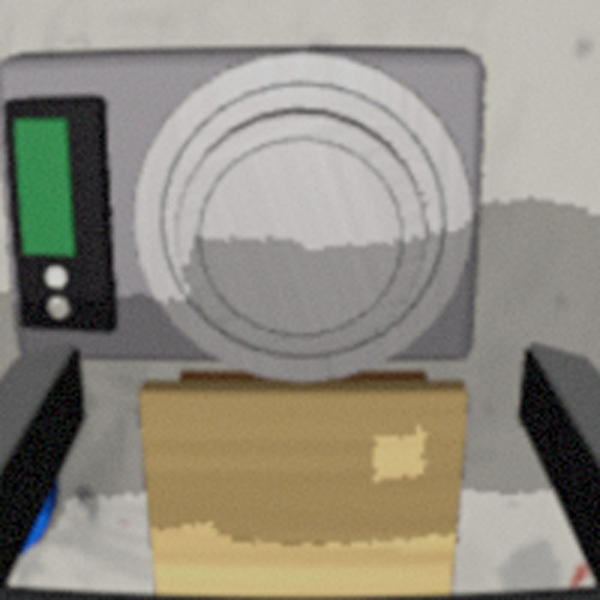

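```bash
cat >> h.py <<'E'
def ringfit(c,o,c0,z,r0,half=3.5,amask=None,n=180):
    "darkest point along each radius of a plane circle -> circle fit"
    g=cv2.GaussianBlur(cv2.cvtColor(c["color"],cv2.COLOR_RGB2GRAY),(3,3),0).astype(np.float32)
    c0=np.array(c0,float)
    for it in range(4):
        rs=np.arange(r0-half,r0+half+.01,.25); pts=[]
        for a in np.arange(n)*2*np.pi/n:
            if amask and not amask(np.degrees(a)%360): continue
            uv=np.array([proj(c,[c0[0]+q*np.cos(a),c0[1]+q*np.sin(a),z],o) for q in rs],np.float32)
            v=cv2.remap(g,uv[None,:,0].copy(),uv[None,:,1].copy(),cv2.INTER_LINEAR)[0]
            v=v-np.linspace(v[0],v[-1],len(v)); i=v.argmin()
            if 2<i<len(rs)-3 and v[i]<-4: pts.append([c0[0]+rs[i]*np.cos(a),c0[1]+rs[i]*np.sin(a)])
        P=np.array(pts); s=least_squares(lambda q:np.hypot(*(P-q[:2]).T)-q[2],[*c0,r0],loss="soft_l1",f_scale=.4)
        c0=s.x[:2]; r0=s.x[2]
    res=np.hypot(*(P-c0).T)-r0
    return c0.round(2),round(r0,2),len(P),round(float(np.median(abs(res))),2)
E
python3 - <<'E'
from plant import r
from h import *
o=r.get_obs();c=r.read_camera("wrist")
D=ringfit(c,o,(496.5,218),64,34)
P=ringfit(c,o,(497.5,218),46,51)
print(D,P)
d=D[0]-P[0]; print(d,d@XS,d@YS)
E
```

```text
(array([496.63, 217.88]), np.float64(33.41), 180, 0.24) (array([497.26, 218.31]), np.float64(49.11), 178, 0.24)
[-0.63 -0.43] -0.6928880644423387 -0.3189139855091802
```

```bash
python3 -m pendant '{"linear":[[0,-52,3],[0,-52,3],[0,-52,3],[0,-52,3],[0,-52,4],[0,-52,4],[0,0,0],[0,0,0]],"rot":[[0,0,-0.028],[0,0,-0.028],[0,0,-0.028],[0,0,-0.028],[0,0,-0.028],[0,0,-0.028],[0,0,0],[0,0,0]],"jaw":[94,94,94,94,94,94,94,94]}';   python3 - <<'E'
from plant import r
from h import *
o=r.get_obs();c=r.read_camera("wrist"); print(o["eef_pos"],o["force"]); im=c["color"][:,:,::-1]
cv2.imwrite("pics/w8.png",im)
cv2.imwrite("pics/w8z.png",cv2.resize(im[120:320,200:440],None,fx=3,fy=3,interpolation=cv2.INTER_CUBIC))
E
```

```text
t: 8.6
eef_pos: [496.6, -93.5, 199.7]
eef_rot: [0.5, -0.5, 0.501, -0.499]
force: [-0.2, -0.1, -0.2]
finger_gap: 1.002
[496.62504622 -93.50712259 199.69607115] [-0.15074211 -0.0741345  -0.17573797]
```

View pics/w8.png

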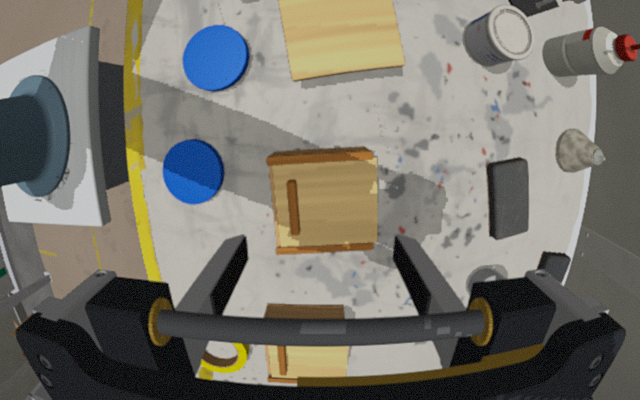

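View pics/w8z.png

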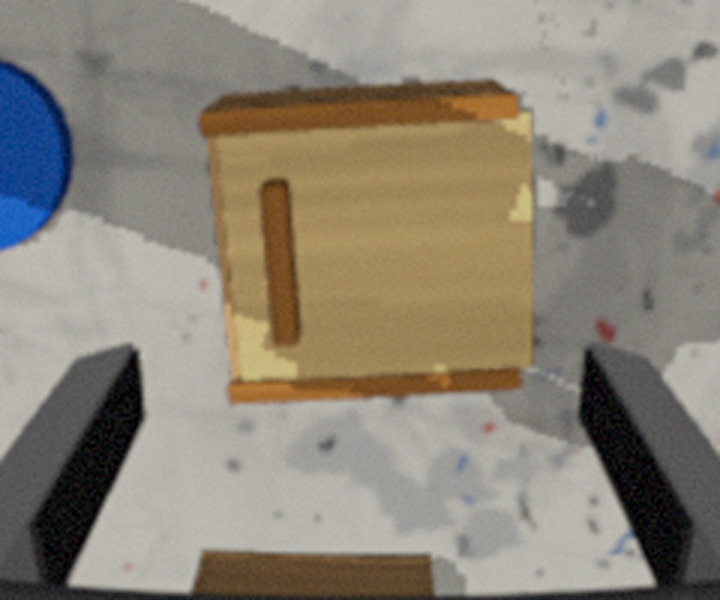

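```bash
python3 - <<'E'
from plant import r
from h import *
c=r.read_camera("wrist");o=r.get_obs();print(o["t"])
u=lambda x,y:(200+x/3-.3,120+y/3-.3)
Q=np.array([onz(c,u(*p),67.5,o)[:2] for p in ((262,183),(286,180),(299,343),(276,346))]); print(Q.round(1),Q.mean(0))
d=(Q[0]+Q[1]-Q[2]-Q[3])/2; yaw=np.arctan2(-d[0],d[1]); print("yaw",np.degrees(yaw),np.hypot(*d))
# rails top z=60
B=np.array([onz(c,u(*p),60,o)[:2] for p in ((203,113),(517,95),(519,372),(231,387))]); print(B.round(1))
d=(B[1]-B[0]);print(np.degrees(np.arctan2(d[1],d[0]))); d=B[2]-B[3];print(np.degrees(np.arctan2(d[1],d[0])))
L=np.array([onz(c,u(*p),54.5,o)[:2] for p in ((212,135),(531,110),(533,365),(237,380))]); print(L.round(1),L.mean(0))
b=Q.mean(0)+36*np.array([np.cos(yaw),np.sin(yaw)]); print("box",b)
E
```

```text
8.7
[[ 463.4  -76.9]
 [ 471.7  -75.9]
 [ 475.1 -135.6]
 [ 466.7 -136.8]] [ 469.21561784 -106.2838996 ]
yaw 3.22610913022117 59.8790605104466
[[ 442.4  -53.4]
 [ 551.2  -47. ]
 [ 556.8 -150.5]
 [ 448.3 -156.7]]
3.399700874891149
3.298537442067801
[[ 444.4  -62.1]
 [ 557.4  -52.8]
 [ 563.1 -150. ]
 [ 450.  -156.2]] [ 503.71752876 -105.28715282]
box [ 505.15856588 -104.25794636]
```

```bash
python3 -m pendant '{"linear":[[-9,-4,-40],[-9,-4,-40],[-9.4,-4.8,-40],[0,0,0],[0,0,0],[0,0,0]],"rot":[[0,0,0.029],[0,0,0.029],[0,0,0],[0,0,0],[0,0,0],[0,0,0]],"jaw":[34,34,34,34,34,34]}';   python3 - <<'E'
from plant import r
from h import *
o=r.get_obs();c=r.read_camera("wrist"); print(o["eef_pos"],o["force"],o["finger_gap"]*94); im=c["color"][:,:,::-1]
cv2.imwrite("pics/w9z.png",cv2.resize(im[120:320,200:440],None,fx=3,fy=3,interpolation=cv2.INTER_CUBIC))
E
```

```text
t: 9.45
eef_pos: [471.6, -107.3, 83.1]
eef_rot: [0.515, -0.514, 0.484, -0.487]
force: [-0.3, -0.3, -0.1]
finger_gap: 0.4
[ 471.64687997 -107.2642334    83.07921004] [-0.25437383 -0.30811862 -0.10409724] 37.57102515936106
```

View pics/w9z.png

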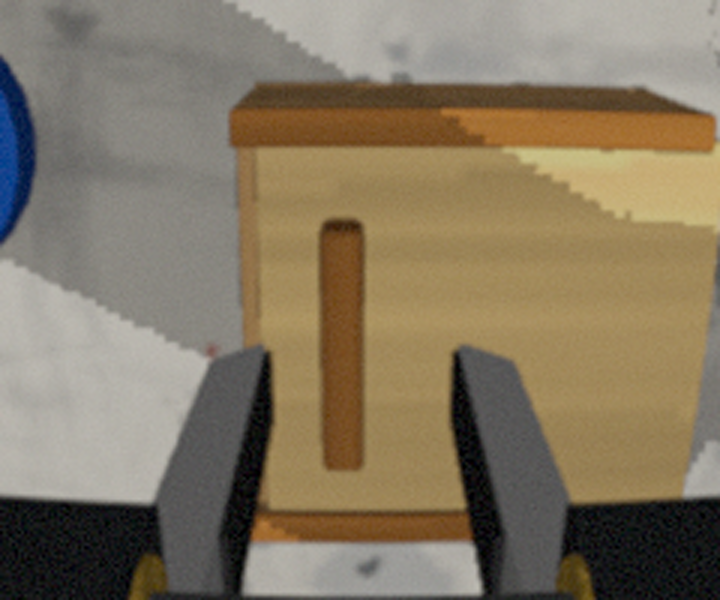

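```bash
python3 -m pendant '{"linear":[[-2,2,-15],[0,1,-10],[0,0,0]],"rot":[[0,0,0],[0,0,0],[0,0,0]],"jaw":[34,34,34]}';  python3 -m pendant '{"linear":[[12,0.7,0],[15,0.9,0],[15,0.9,0],[15,0.9,0],[15,0.9,0],[15,0.9,0],[0,0,0],[0,0,0]],"rot":[[0,0,0],[0,0,0],[0,0,0],[0,0,0],[0,0,0],[0,0,0],[0,0,0],[0,0,0]],"jaw":[34,34,34,34,34,34,34,34]}';  python3 - <<'E'
from plant import r
from h import *
o=r.get_obs();c=r.read_camera("wrist"); print(o["eef_pos"],o["force"],o["finger_gap"]*94); im=c["color"][:,:,::-1]
cv2.imwrite("pics/w10.png",im)
E
```

```text
t: 9.88
eef_pos: [467.6, -103.7, 55.1]
eef_rot: [-0.514, 0.514, -0.486, 0.485]
force: [-0.2, -0.3, 0.1]
finger_gap: 0.361
t: 10.88
eef_pos: [555.2, -98.9, 56.3]
eef_rot: [0.514, -0.514, 0.485, -0.486]
force: [-0.3, -0.1, -0.3]
finger_gap: 0.364
[555.21001972 -98.86143907  56.25675233] [-0.34724752 -0.11331517 -0.32645152] 34.19931993987675
```

View pics/w10.png

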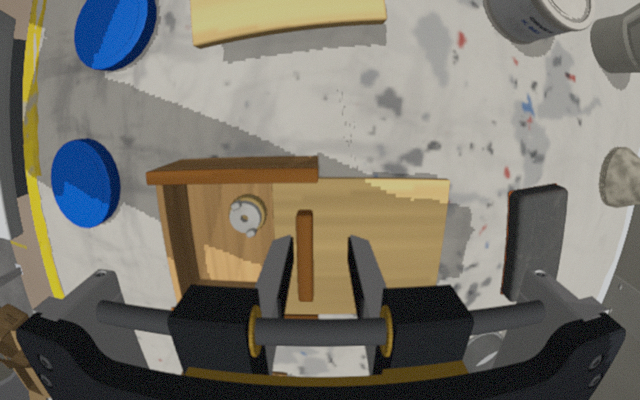

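The box under the gripper holds a small silver and brass part at about (247,215), roughly 30 px across. That is too small to be the 52 mm weight, so this is box_b with the air cap. I'll shut its lid again and go to the other box.

```bash
python3 -m pendant '{"linear":[[-12,-0.7,2],[-12,-0.7,0],[-12,-0.7,0],[-12,-0.7,0],[-12,-0.7,0],[-12,-0.7,0],[-12,-0.7,0],[-12,-0.7,0]],"rot":[[0,0,0],[0,0,0],[0,0,0],[0,0,0],[0,0,0],[0,0,0],[0,0,0],[0,0,0]],"jaw":[34,34,34,34,34,34,34,34]}';  python3 -m pendant '{"linear":[[0,0,0],[0,0,20],[0,0,50],[0,-20,50],[0,-60,22],[0,-60,0],[0,-60,0],[0,0,0]],"rot":[[0,0,0],[0,0,0],[0,0,0],[0,0,0],[0,0,0],[0,0,-0.02],[0,0,-0.02],[0,0,0]],"jaw":[34,34,34,94,94,94,94,94]}';  python3 - <<'E'
from plant import r
from h import *
o=r.get_obs();c=r.read_camera("wrist"); print(o["eef_pos"],o["force"],o["finger_gap"]*94); im=c["color"][:,:,::-1]
cv2.imwrite("pics/w11.png",im)
cv2.imwrite("pics/w11z.png",cv2.resize(im[120:320,200:440],None,fx=3,fy=3,interpolation=cv2.INTER_CUBIC))
E
```

```text
t: 11.92
eef_pos: [458.1, -104.5, 58.0]
eef_rot: [0.514, -0.514, 0.485, -0.486]
force: [1.8, 0.3, 1.0]
finger_gap: 0.366
t: 12.92
eef_pos: [458.1, -306.2, 198.9]
eef_rot: [-0.503, 0.503, -0.497, 0.496]
force: [-0.3, 0.5, -0.3]
finger_gap: 0.855
[ 458.05078438 -306.23158534  198.90866977] [-0.27445518  0.53961077 -0.26256912] 80.36614891901444
```

View pics/w11.png

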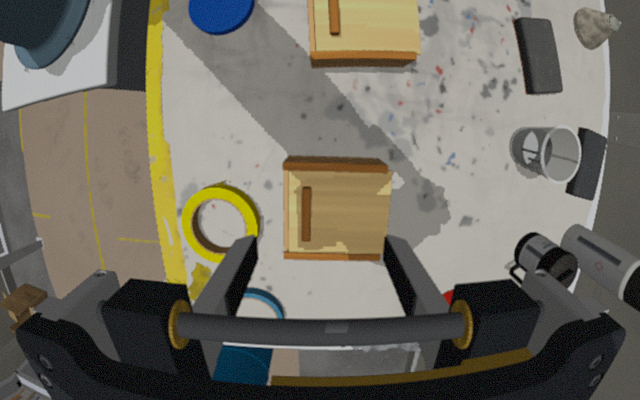

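View pics/w11z.png

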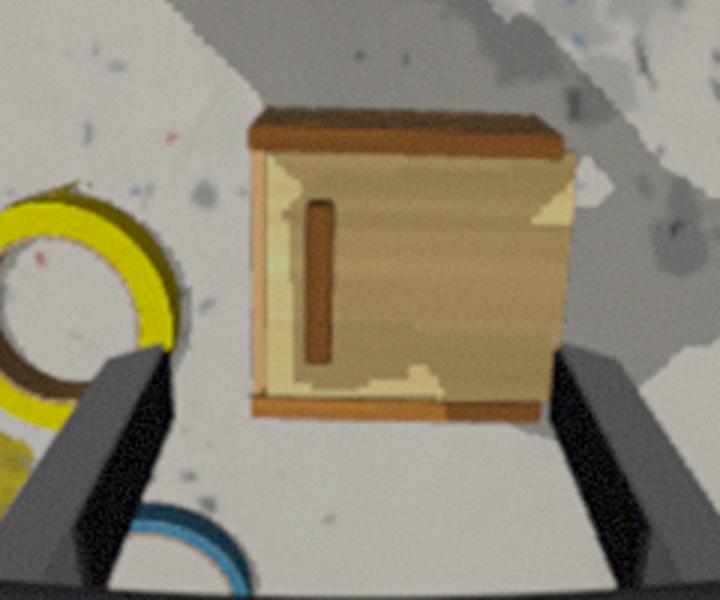

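```bash
python3 - <<'E'
from plant import r
from h import *
c=r.read_camera("wrist");o=r.get_obs();print(o["t"],o["eef_pos"],R.from_quat(np.roll(o["eef_rot"],-1)).as_matrix().round(3)[:,2])
u=lambda x,y:(200+x/3-.3,120+y/3-.3)
Q=np.array([onz(c,u(*p),67.5,o)[:2] for p in ((308,201),(334,201),(330,362),(306,362))]); print(Q.round(1),Q.mean(0))
d=(Q[0]+Q[1]-Q[2]-Q[3])/2; yaw=np.arctan2(-d[0],d[1]); print("yaw",np.degrees(yaw),np.hypot(*d))
B=np.array([onz(c,u(*p),60,o)[:2] for p in ((250,133),(562,140),(541,412),(252,405))]); print(B.round(1),B.mean(0))
d=(B[1]-B[0]);print(np.degrees(np.arctan2(d[1],d[0]))); d=B[2]-B[3];print(np.degrees(np.arctan2(d[1],d[0])))
E
```

```text
13.025 [ 458.36506514 -302.89194114  198.68278129] [ 1.     0.016 -0.001]
[[ 440.5 -293.2]
 [ 449.4 -293.1]
 [ 448.5 -352.5]
 [ 439.8 -352.6]] [ 444.56922158 -322.84129561]
yaw -0.8179226713894521 59.42616829155385
[[ 419.9 -271. ]
 [ 528.6 -271.2]
 [ 528.8 -375.6]
 [ 418.8 -374. ]] [ 474.03530638 -322.96836942]
-0.09200920822987405
-0.8232976169402066
```

```bash
python3 -m pendant '{"linear":[[-5,-6,-40],[-5,-6,-40],[-4,-7,-35],[0,0,0],[0,0,0],[0,0,0]],"rot":[[0,0,-0.025],[0,0,0],[0,0,0],[0,0,0],[0,0,0],[0,0,0]],"jaw":[34,34,34,34,34,34]}';   python3 - <<'E'
from plant import r
from h import *
o=r.get_obs();c=r.read_camera("wrist"); print(o["eef_pos"],o["force"],o["finger_gap"]*94); im=c["color"][:,:,::-1]
cv2.imwrite("pics/w12z.png",cv2.resize(im[120:320,200:440],None,fx=3,fy=3,interpolation=cv2.INTER_CUBIC))
E
```

```text
t: 13.78
eef_pos: [446.1, -322.5, 86.6]
eef_rot: [-0.498, 0.498, -0.501, 0.503]
force: [0.1, -0.4, -0.1]
finger_gap: 0.383
[ 446.07325859 -322.51593231   86.55804026] [ 0.10568343 -0.43915356 -0.0908106 ] 35.98694174456047
```

View pics/w12z.png

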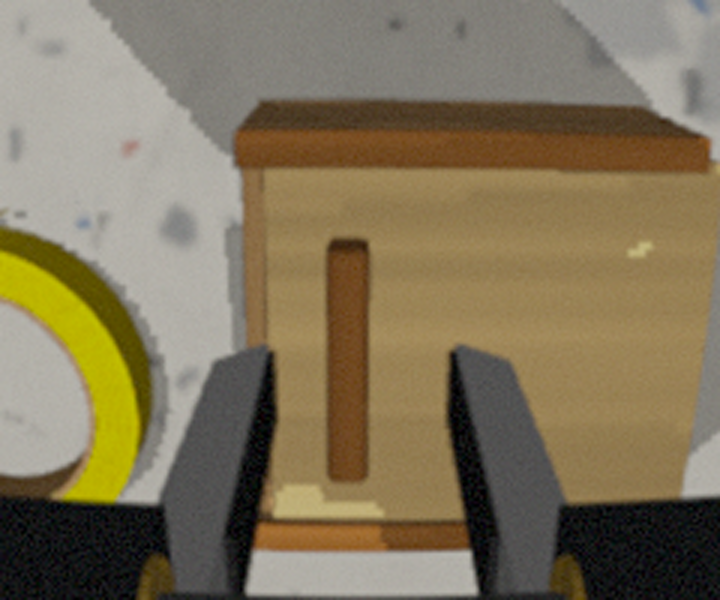

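```bash
python3 -m pendant '{"linear":[[-1,1,-15],[0,0,-12],[0,0,0]],"rot":[[0,0,0],[0,0,0],[0,0,0]],"jaw":[34,34,34]}';  python3 -m pendant '{"linear":[[12,-0.1,0],[15,-0.1,0],[15,-0.1,0],[15,-0.1,0],[15,-0.1,0],[15,-0.1,0],[13,-0.1,0],[2,0,0]],"rot":[[0,0,0],[0,0,0],[0,0,0],[0,0,0],[0,0,0],[0,0,0],[0,0,0],[0,0,0]],"jaw":[34,34,34,34,34,34,34,34]}';  python3 - <<'E'
from plant import r
from h import *
o=r.get_obs();c=r.read_camera("wrist"); print(o["eef_pos"],o["force"],o["finger_gap"]*94); im=c["color"][:,:,::-1]
cv2.imwrite("pics/w13.png",im)
E
```

```text
t: 14.2
eef_pos: [443.1, -320.4, 55.9]
eef_rot: [0.498, -0.498, 0.503, -0.501]
force: [0.0, 0.2, 0.5]
finger_gap: 0.36
t: 15.2
eef_pos: [544.1, -321.8, 57.4]
eef_rot: [0.497, -0.5, 0.504, -0.5]
force: [-13.0, -1.0, 7.0]
finger_gap: 0.363
[ 544.11617587 -321.84318898   57.3932035 ] [-12.9975446   -0.97726247   6.96706514] 34.15836284946691
```

View pics/w13.png

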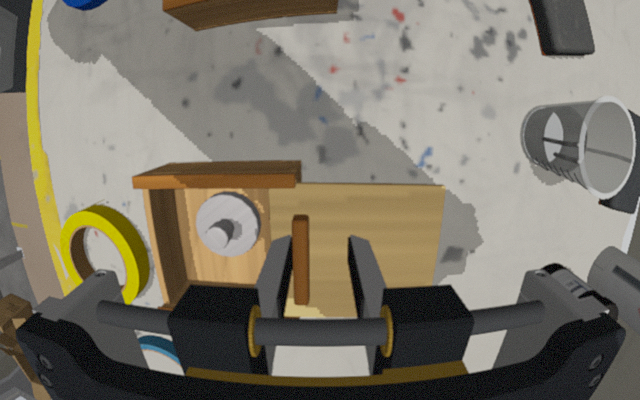

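The small knobbed weight is in this box: disc around (228,223), knob around (220,233). The lid is at its stop with 13 N on the wrist. I'll back off, rise and measure.

```bash
python3 -m pendant '{"linear":[[-5,0,0],[0,0,20],[-20,15,50],[-20,15,50],[-20,15,20],[0,0,0],[0,0,0]],"rot":[[0,0,0],[0,0,0],[0,0,0],[0,0,0],[0,0,0],[0,0,0],[0,0,0]],"jaw":[34,34,34,60,94,94,94]}'; python3 - <<'E'
from plant import r
from h import *
o=r.get_obs();c=r.read_camera("wrist"); print(o["eef_pos"],o["force"],o["finger_gap"]*94); im=c["color"][:,:,::-1]
cv2.imwrite("pics/w14.png",im)
cv2.imwrite("pics/w14z.png",cv2.resize(im[120:320,200:440],None,fx=3,fy=3,interpolation=cv2.INTER_CUBIC))
E
```

```text
t: 16.12
eef_pos: [481.2, -276.9, 197.4]
eef_rot: [-0.498, 0.498, -0.502, 0.502]
force: [0.7, -0.3, -0.0]
finger_gap: 0.754
[ 481.23269802 -276.86818212  197.39713009] [ 0.72506672 -0.27379458 -0.04226604] 70.83680955997522
```

View pics/w14z.png

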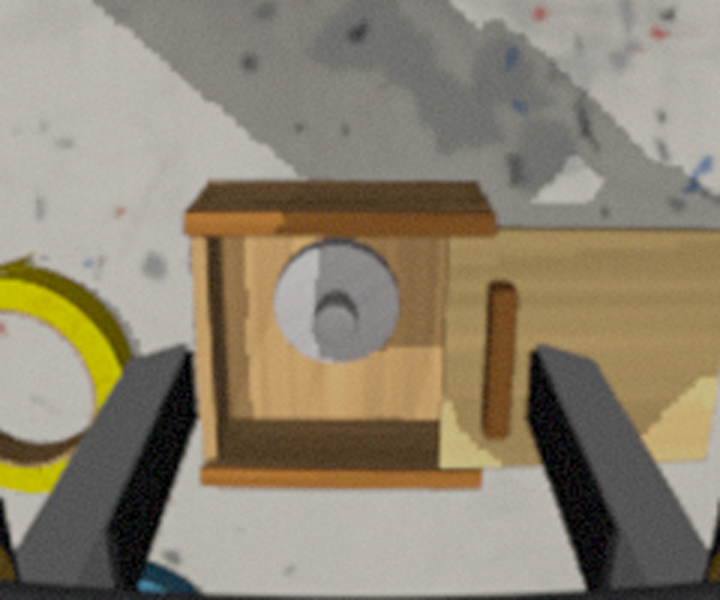

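```bash
python3 - <<'E'
from plant import r
from h import *
c=r.read_camera("wrist");o=r.get_obs();print(o["t"],o["eef_pos"])
u=lambda x,y:(200+x/3-.3,120+y/3-.3)
k=onz(c,u(336,324),44,o); d=onz(c,u(336,303),20,o); print("knob",k,"disc",d, k[:2]-o["eef_pos"][:2])
for p in ((273,303),(399,303),(336,362),(336,243)): print(onz(c,u(*p),20,o)[:2].round(1))
B=np.array([onz(c,u(*p),60,o)[:2] for p in ((187,222),(495,222),(480,477),(203,477))]); print(B.round(1))
E
```

```text
16.225 [ 480.86239856 -276.74297241  196.26237866]
knob [ 471.48997    -319.30013078   44.        ] disc [ 470.8466599  -319.20142644   20.        ] [ -9.37242856 -42.55715837]
[ 445.3 -319.1]
[ 496.3 -319.4]
[ 470.4 -345. ]
[ 471.2 -294.1]
[[ 419.9 -274.9]
 [ 528.4 -275.7]
 [ 526.8 -377.7]
 [ 418.8 -377.4]]
```

```bash
python3 -m pendant '{"linear":[[-3.5,-14,-30],[-3.5,-14,-40],[-3.5,-14.5,-30],[0,0,0],[0,0,0],[0,0,0]],"rot":[[0,0,0],[0,0,0],[0,0,0],[0,0,0],[0,0,0],[0,0,0]],"jaw":[42,42,42,42,42,42]}'; python3 - <<'E'
from plant import r
from h import *
o=r.get_obs();c=r.read_camera("wrist"); print(o["eef_pos"],o["force"],o["finger_gap"]*94); im=c["color"][:,:,::-1]
cv2.imwrite("pics/w15z.png",cv2.resize(im[120:320,200:440],None,fx=3,fy=3,interpolation=cv2.INTER_CUBIC))
E
```

```text
t: 16.98
eef_pos: [471.4, -319.6, 99.1]
eef_rot: [-0.498, 0.498, -0.501, 0.503]
force: [-0.5, 0.1, 0.2]
finger_gap: 0.447
[ 471.38340057 -319.63087153   99.07371998] [-0.45920393  0.14727564  0.18452468] 41.97310685914474
```

View pics/w15z.png

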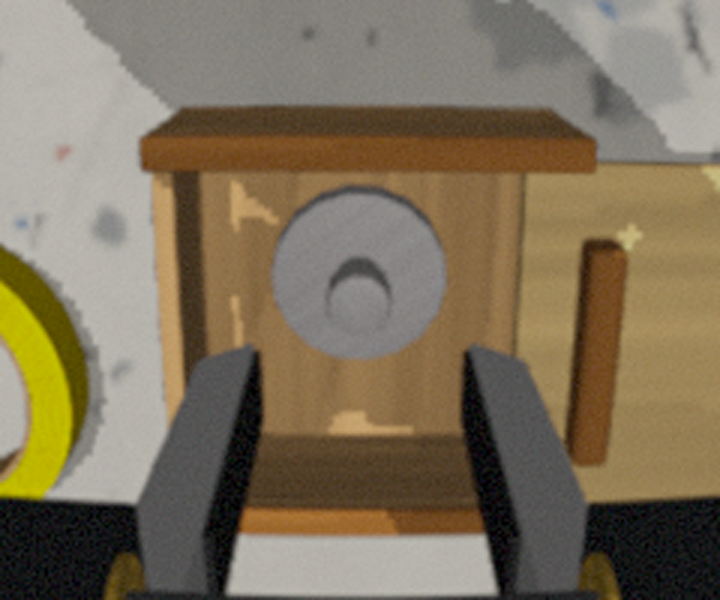

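```bash
python3 -m pendant '{"linear":[[-0.5,0,-30],[0,0,-30],[0,0,-12],[0,0,0]],"rot":[[0,0,0],[0,0,0],[0,0,0],[0,0,0]],"jaw":[42,42,42,42]}'; python3 - <<'E'
from plant import r
from h import *
o=r.get_obs();c=r.read_camera("wrist"); print(o["eef_pos"],o["force"],o["finger_gap"]*94); im=c["color"][:,:,::-1]
k=ringfit
cv2.imwrite("pics/w16z.png",cv2.resize(im[120:320,200:440],None,fx=3,fy=3,interpolation=cv2.INTER_CUBIC))
E
```

```text
t: 17.52
eef_pos: [469.9, -319.1, 25.5]
eef_rot: [0.498, -0.498, 0.502, -0.502]
force: [-0.6, -0.2, -0.1]
finger_gap: 0.447
[ 469.88625326 -319.06984958   25.51176543] [-0.64636655 -0.16343455 -0.05623349] 42.03292239848961
```

View pics/w16z.png

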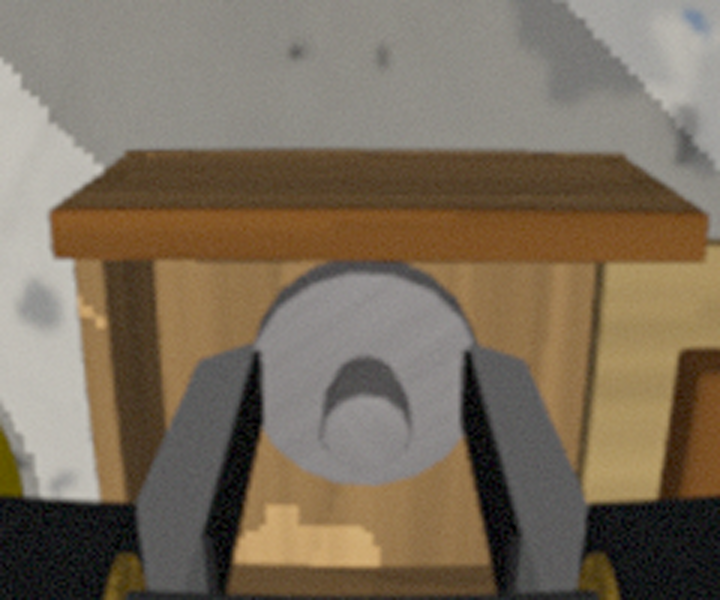

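```bash
python3 - <<'E'
from plant import r
from h import *
c=r.read_camera("wrist");o=r.get_obs()
print(onz(c,(321.7,262.4),44,o)[:2]-o["eef_pos"][:2], proj(c,o["eef_pos"]+[0,0,18.5],o))
E
python3 -m pendant '{"linear":[[0,0,0],[0,0,0],[0,0,0],[0,0,0],[0,0,0]],"rot":[[0,0,0],[0,0,0],[0,0,0],[0,0,0],[0,0,0]],"jaw":[30,20,14,12,12]}'; python3 - <<'E'
from plant import r
from h import *
o=r.get_obs();c=r.read_camera("wrist"); print(o["eef_pos"],o["force"],o["finger_gap"]*94); im=c["color"][:,:,::-1]
cv2.imwrite("pics/w17z.png",cv2.resize(im[120:320,200:440],None,fx=3,fy=3,interpolation=cv2.INTER_CUBIC))
E
```

```text
[ 1.57063312 -0.87885316] [318.97283449 262.13728704]
t: 18.25
eef_pos: [470.2, -319.5, 26.0]
eef_rot: [-0.498, 0.498, -0.502, 0.502]
force: [0.2, 0.6, 3.4]
finger_gap: 0.177
[ 470.16859162 -319.53527184   25.96559821] [0.1758967  0.62554769 3.35554919] 16.638842194025518
```

View pics/w17z.png

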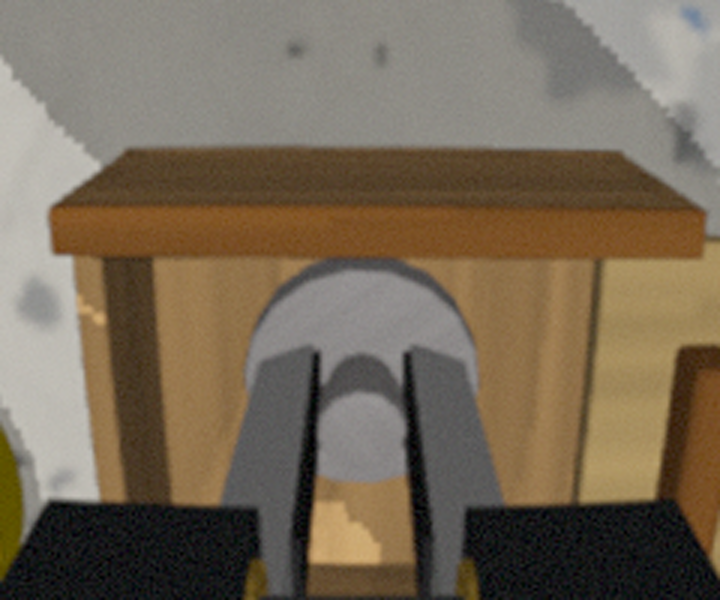

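```bash
python3 -m pendant '{"linear":[[0,0,4],[0,0,12],[0,0,25],[0,0,40],[0,0,40],[0,0,10],[0,0,0]],"rot":[[0,0,0],[0,0,0],[0,0,0],[0,0,0],[0,0,0],[0,0,0],[0,0,0]],"jaw":[12,12,12,12,12,12,12]}'; python3 - <<'E'
from plant import r
from h import *
o=r.get_obs();c=r.read_camera("wrist"); print(o["eef_pos"],o["force"],o["finger_gap"]*94); im=c["color"][:,:,::-1]
cv2.imwrite("pics/w18z.png",cv2.resize(im[120:320,200:440],None,fx=3,fy=3,interpolation=cv2.INTER_CUBIC))
c=r.read_camera("side"); im=c["color"][:,:,::-1]
cv2.imwrite("pics/s18z.png",cv2.resize(im[180:380,220:420],None,fx=3,fy=3,interpolation=cv2.INTER_CUBIC))
E
```

```text
t: 19.18
eef_pos: [469.7, -319.2, 156.3]
eef_rot: [-0.498, 0.498, -0.502, 0.502]
force: [0.5, 0.1, -2.8]
finger_gap: 0.184
[ 469.69660358 -319.15815343  156.26674663] [ 0.4678438   0.11953079 -2.76008998] 17.34121908170705
```

View pics/w18z.png

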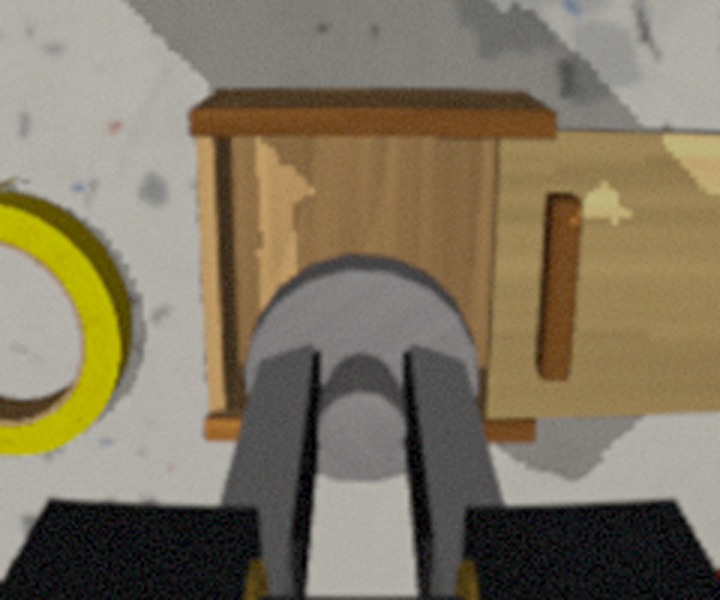

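View pics/s18z.png

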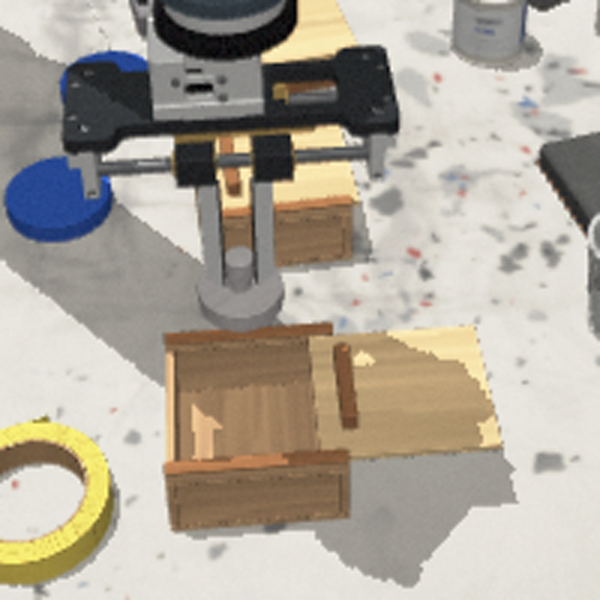

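```bash
python3 -m pendant '{"linear":[[2,20,0],[2,40,0],[2,45,0],[2,45,0],[2,45,0],[2,45,0],[2,45,0],[2,45,0]],"rot":[[0,0,0.01],[0,0,0.014],[0,0,0.014],[0,0,0.014],[0,0,0.014],[0,0,0.014],[0,0,0.014],[0,0,0.014]],"jaw":[12,12,12,12,12,12,12,12]}'; python3 -m pendant '{"linear":[[2,45,0],[2,45,0],[2,45,0],[2,40,0],[2,22,0],[0.5,10,0],[0,0,0],[0,0,0]],"rot":[[0,0,0.014],[0,0,0.014],[0,0,0.014],[0,0,0.014],[0,0,0.013],[0,0,0],[0,0,0],[0,0,0]],"jaw":[12,12,12,12,12,12,12,12]}'; python3 - <<'E'
from plant import r
from h import *
o=r.get_obs();c=r.read_camera("wrist"); print(o["eef_pos"],o["force"],o["finger_gap"]*94,R.from_quat(np.roll(o["eef_rot"],-1)).as_matrix().round(3)[:,2]); im=c["color"][:,:,::-1]
cv2.imwrite("pics/w19z.png",cv2.resize(im[120:320,200:440],None,fx=3,fy=3,interpolation=cv2.INTER_CUBIC))
E
```

```text
t: 20.27
eef_pos: [484.5, 13.4, 155.3]
eef_rot: [-0.524, 0.525, -0.475, 0.473]
force: [1.4, 0.1, -2.4]
finger_gap: 0.186
t: 21.28
eef_pos: [496.1, 217.1, 156.2]
eef_rot: [-0.54, 0.54, -0.456, 0.456]
force: [-0.3, 0.6, -1.5]
finger_gap: 0.185
[496.06388313 217.09116893 156.18177827] [-0.32924519  0.62761917 -1.4604116 ] 17.35340466817722 [ 0.986  0.167 -0.001]
```

View pics/w19z.png

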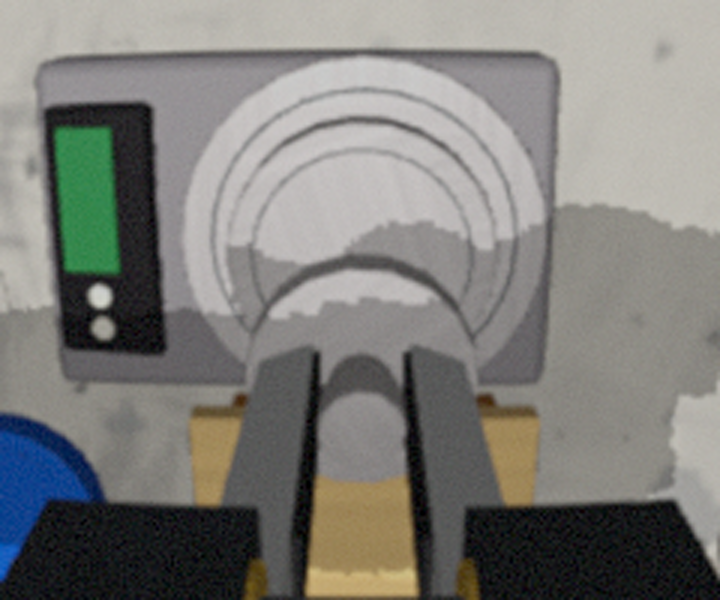

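```bash
python3 - <<'E'
from plant import r
from h import *
o=r.get_obs();c=r.read_camera("wrist"); print(o["t"])
D=ringfit(c,o,(496.6,217.9),64,33.5,amask=lambda a:20<a<175)
D2=ringfit(c,o,(496.6,217.9),64,33.5,amask=lambda a:5<a<190)
P=ringfit(c,o,(497.3,218.3),46,49.5,amask=lambda a:10<a<185)
print(D,D2,P)
u=lambda x,y:(200+x/3-.3,120+y/3-.3)
T=o["eef_pos"]
K=onz(c,u(362,437),T[2]+18,o)[:2]
pts=[(247,358),(473,358),(361,269),(300,287),(421,287)]
Q=np.array([onz(c,u(*p),T[2]-6,o)[:2] for p in pts])
s=least_squares(lambda q:np.hypot(*(Q-q[:2]).T)-26,Q.mean(0)); S=s.x
print("knob",K,"disc",S,s.fun.round(2))
for X in (K,S): d=X-T[:2]; print("rel tcp",d@XS,d@YS, "to go", (D[0]-X)@XS,(D[0]-X)@YS)
E
```

```text
21.325
(array([496.55, 217.97]), np.float64(33.36), 77, 0.23) (array([496.49, 218.04]), np.float64(33.3), 92, 0.24) (array([497.3 , 218.29]), np.float64(49.07), 87, 0.24)
knob [497.4049813  214.67309443] disc [497.01816283 214.58504986] [-0.8  -0.85  0.57 -0.13 -0.04]
rel tcp 0.8085783791343268 -2.506509801447996 to go -0.29318736447917265 3.393319990473268
rel tcp 0.4124938208970146 -2.5288121605505194 to go 0.10289719375813963 3.4156223495757914
```

```bash
python3 -m pendant '{"linear":[[-0.6,3.3,-25],[0,0,-25],[0,0,-10],[0,0,0],[0,0,0]],"rot":[[0,0,0],[0,0,0],[0,0,0],[0,0,0],[0,0,0]],"jaw":[12,12,12,12,12]}'; python3 - <<'E'
from plant import r
from h import *
o=r.get_obs();c=r.read_camera("wrist"); print(o["eef_pos"],o["force"],o["finger_gap"]*94); im=c["color"][:,:,::-1]
cv2.imwrite("pics/w20z.png",cv2.resize(im[120:320,200:440],None,fx=3,fy=3,interpolation=cv2.INTER_CUBIC))
D=ringfit(c,o,(496.6,217.9),64,33.5,amask=lambda a:20<a<175)
P=ringfit(c,o,(497.3,218.3),46,49.5,amask=lambda a:10<a<185)
print(D,P)
c=r.read_camera("side"); im=c["color"][:,:,::-1]
cv2.imwrite("pics/s20z.png",cv2.resize(im[120:220,250:380],None,fx=5,fy=5,interpolation=cv2.INTER_CUBIC))
E
```

```text
t: 22.0
eef_pos: [496.7, 221.1, 97.6]
eef_rot: [0.541, -0.54, 0.456, -0.457]
force: [-1.0, 0.3, -2.6]
finger_gap: 0.185
[496.65227703 221.05448002  97.63546674] [-1.0167609   0.33869632 -2.63208636] 17.430393292205903
(array([496.51, 218.07]), np.float64(33.32), 77, 0.02) (array([497.27, 218.31]), np.float64(49.09), 87, 0.02)
```

View pics/w20z.png

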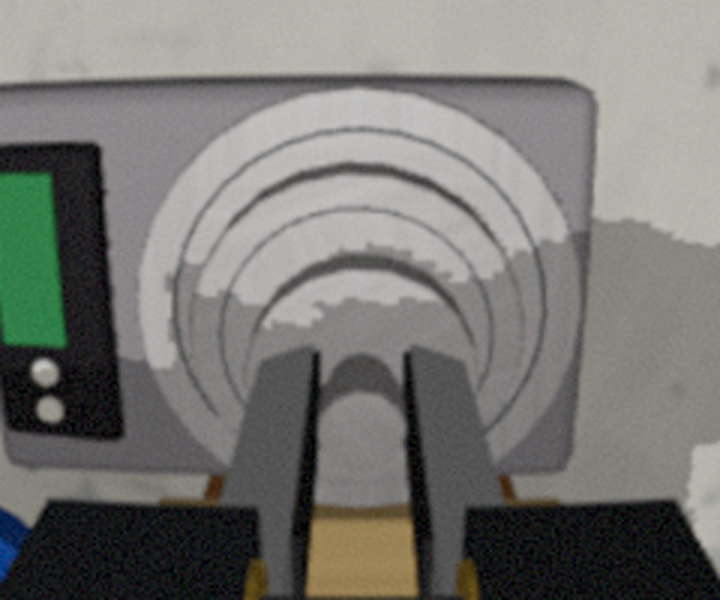

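View pics/s20z.png

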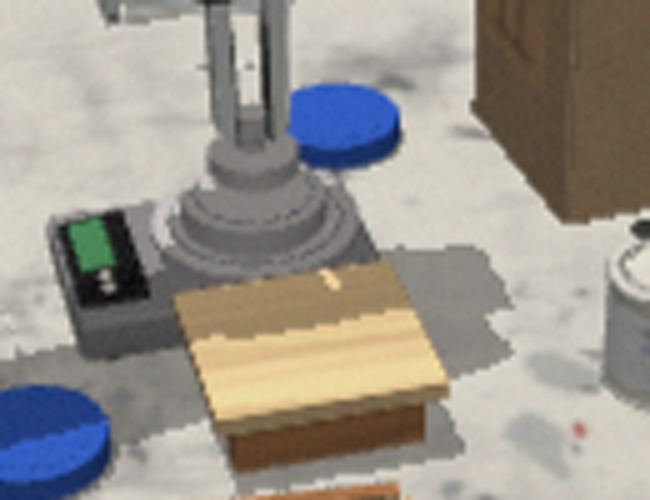

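```bash
python3 -m pendant '{"linear":[[-0.5,-0.3,-5],[0,0,-4],[0,0,-1],[0,0,0],[0,0,0]],"rot":[[0,0,0],[0,0,0],[0,0,0],[0,0,0],[0,0,0]],"jaw":[12,12,12,12,12]}'; python3 -m pendant '{"linear":[[0,0,-1],[0,0,0]],"rot":[[0,0,0],[0,0,0]],"jaw":[12,12]}'; python3 -m pendant '{"linear":[[0,0,-1],[0,0,0]],"rot":[[0,0,0],[0,0,0]],"jaw":[12,12]}'; python3 - <<'E'
from plant import r
from h import *
o=r.get_obs();c=r.read_camera("wrist"); print(o["eef_pos"],o["force"],o["finger_gap"]*94); im=c["color"][:,:,::-1]
cv2.imwrite("pics/w21z.png",cv2.resize(im[120:320,200:440],None,fx=3,fy=3,interpolation=cv2.INTER_CUBIC))
E
```

```text
t: 22.72
eef_pos: [495.4, 220.7, 86.6]
eef_rot: [0.54, -0.54, 0.456, -0.456]
force: [0.0, 0.3, -3.2]
finger_gap: 0.183
t: 22.98
eef_pos: [495.2, 220.7, 85.4]
eef_rot: [-0.54, 0.54, -0.456, 0.456]
force: [0.0, -0.6, -2.6]
finger_gap: 0.181
t: 23.22
eef_pos: [495.2, 220.7, 84.4]
eef_rot: [-0.54, 0.541, -0.456, 0.456]
force: [0.4, -0.3, -2.8]
finger_gap: 0.182
[495.15671823 220.69383323  84.35788428] [ 0.38551436 -0.27329747 -2.84479626] 17.14151178972105
```

View pics/w21z.png

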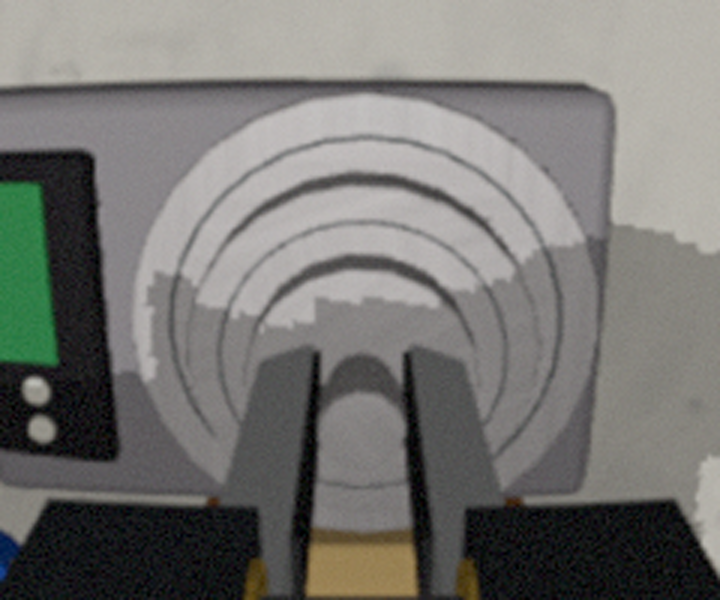

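```bash
python3 - <<'E'
from plant import r
from h import *
o=r.get_obs();c=r.read_camera("wrist")
D=ringfit(c,o,(496.6,217.9),64,33.5,amask=lambda a:20<a<175)
u=lambda x,y:(200+x/3-.3,120+y/3-.3)
T=o["eef_pos"]
Q=np.array([onz(c,u(*p),T[2]-6,o)[:2] for p in [(247,358),(473,358),(361,269),(300,287),(421,287)]])
S=least_squares(lambda q:np.hypot(*(Q-q[:2]).T)-26,Q.mean(0)).x
print(D,S,(S-D[0])@XS,(S-D[0])@YS)
E
python3 -m pendant '{"linear":[[0,0,-0.5],[0,0,0]],"rot":[[0,0,0],[0,0,0]],"jaw":[12,12]}'; python3 -m pendant '{"linear":[[0,0,-0.5],[0,0,0]],"rot":[[0,0,0],[0,0,0]],"jaw":[12,12]}';python3 -m pendant '{"linear":[[0,0,-0.5],[0,0,0]],"rot":[[0,0,0],[0,0,0]],"jaw":[12,12]}'
```

```text
(array([496.49, 217.96]), np.float64(33.38), 77, 0.01) [496.0205455  218.27546579] -0.4102704389527366 0.38933835726929145
t: 23.58
eef_pos: [495.3, 220.7, 84.0]
eef_rot: [0.54, -0.54, 0.456, -0.456]
force: [-0.2, 0.0, -2.7]
finger_gap: 0.18
t: 23.82
eef_pos: [495.3, 220.8, 84.0]
eef_rot: [-0.54, 0.54, -0.456, 0.456]
force: [-2.6, -0.3, 4.1]
finger_gap: 0.182
t: 24.08
eef_pos: [495.3, 220.8, 83.9]
eef_rot: [-0.54, 0.541, -0.456, 0.456]
force: [-4.9, -0.8, 6.1]
finger_gap: 0.181
```

```bash
python3 -m pendant '{"linear":[[0,0,0.6],[0,0,0]],"rot":[[0,0,0],[0,0,0]],"jaw":[12,12]}'; python3 -m pendant '{"linear":[[0,0,0],[0,0,0],[0,0,0],[0,0,0]],"rot":[[0,0,0],[0,0,0],[0,0,0],[0,0,0]],"jaw":[24,36,44,44]}';python3 -m pendant '{"linear":[[0,0,5],[0,0,15],[0,0,30],[0,0,40],[0,0,20],[0,0,0],[0,0,0]],"rot":[[0,0,0],[0,0,0],[0,0,0],[0,0,0],[0,0,0],[0,0,0],[0,0,0]],"jaw":[44,44,44,70,94,94,94]}'; python3 - <<'E'
from plant import r
from h import *
o=r.get_obs();c=r.read_camera("wrist"); print(o["eef_pos"],o["force"],o["finger_gap"]*94); im=c["color"][:,:,::-1]
cv2.imwrite("pics/w22z.png",cv2.resize(im[120:320,200:440],None,fx=3,fy=3,interpolation=cv2.INTER_CUBIC))
D=ringfit(c,o,(496.6,217.9),64,33.5)
P=ringfit(c,o,(497.3,218.3),46,49.5)
print(D,P)
E
```

```text
t: 24.32
eef_pos: [495.3, 220.8, 84.0]
eef_rot: [0.54, -0.54, 0.456, -0.456]
force: [-3.3, -0.8, 5.4]
finger_gap: 0.182
t: 24.82
eef_pos: [495.3, 220.7, 83.5]
eef_rot: [0.54, -0.54, 0.456, -0.456]
force: [0.2, -0.9, 0.3]
finger_gap: 0.463
t: 25.7
eef_pos: [494.8, 220.6, 193.0]
eef_rot: [-0.54, 0.541, -0.456, 0.456]
force: [-0.3, 0.5, -0.3]
finger_gap: 0.857
[494.75927899 220.62560819 192.97102992] [-0.3029107   0.53289156 -0.25267321] 80.55100209392752
(array([496.68, 217.84]), np.float64(33.44), 180, 0.25) (array([497.33, 218.32]), np.float64(49.13), 180, 0.25)
```

View pics/w22z.png

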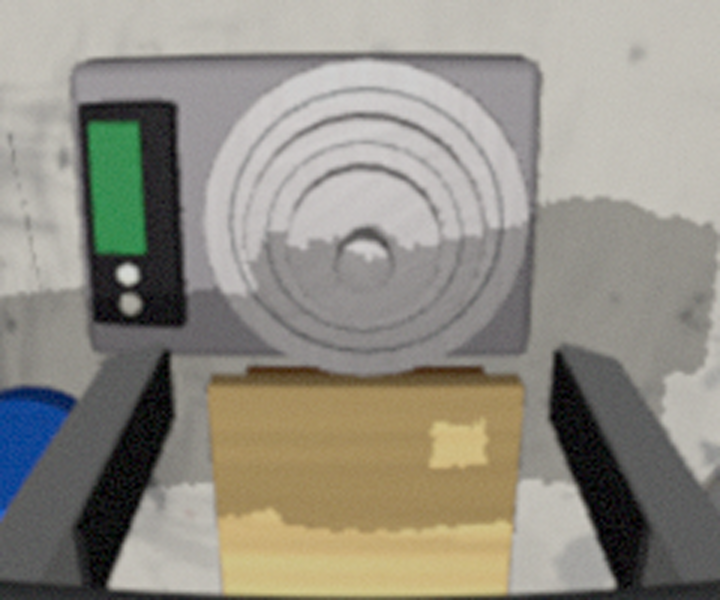

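```bash
python3 - <<'E'
from plant import r
from h import *
o=r.get_obs();c=r.read_camera("wrist"); print(o["t"]); im=c["color"][:,:,::-1]
cv2.imwrite("pics/w23z.png",cv2.resize(im[150:250,270:370],None,fx=6,fy=6,interpolation=cv2.INTER_CUBIC))
s=r.read_camera("side"); im=s["color"][:,:,::-1]
cv2.imwrite("pics/s23z.png",cv2.resize(im[130:230,230:390],None,fx=5,fy=5,interpolation=cv2.INTER_CUBIC))
t=r.read_camera("top"); cv2.imwrite("pics/t23.png",t["color"][:,:,::-1])
u=lambda x,y:(200+x/3-.3,120+y/3-.3)
print(onz(c,u(364,265),102,o))
E
```

```text
25.75
[495.92585683 220.03124333 102.        ]
```

View pics/w23z.png

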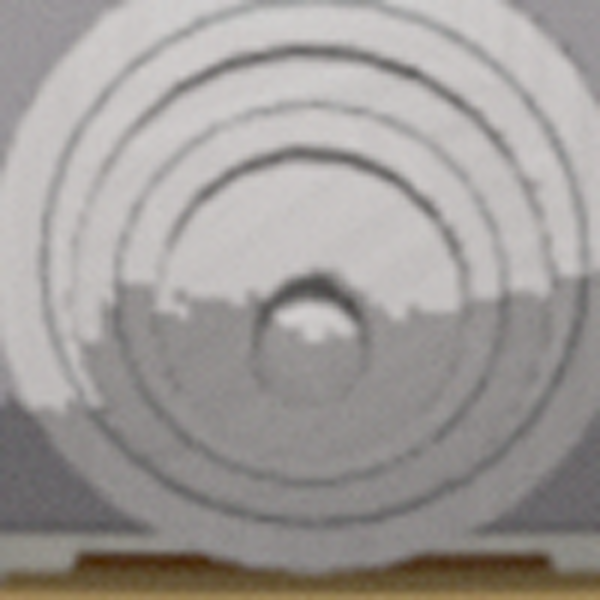

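View pics/s23z.png

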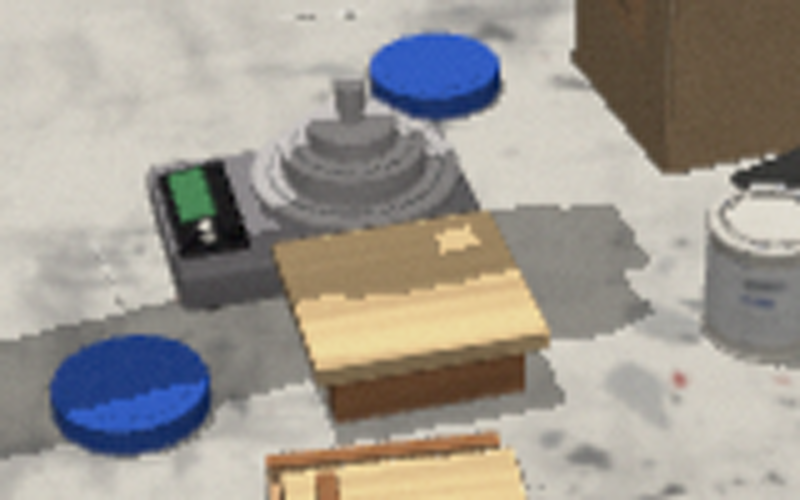

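View pics/t23.png

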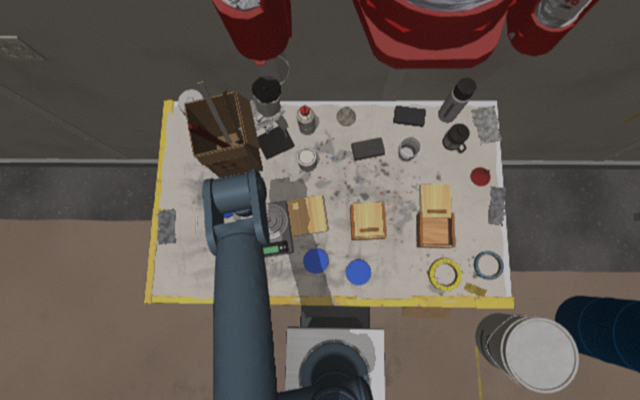

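```bash
python3 - <<'E'
from plant import r
from h import *
o=r.get_obs();c=r.read_camera("wrist"); print(o["eef_pos"])
u=lambda x,y:(270+x/6-.4,150+y/6-.4)
K=onz(c,u(310,350),102,o)[:2]
Q=np.array([onz(c,u(*p),78,o)[:2] for p in [(312,158),(240,180),(383,178),(160,290),(466,290),(200,213),(428,213)]])
S=least_squares(lambda q:np.hypot(*(Q-q[:2]).T)-26,Q.mean(0)); print("small",S.x,S.fun.round(2))
Q2=np.array([onz(c,u(*p),64,o)[:2] for p in [(310,148),(240,164),(380,164)]])
S2=least_squares(lambda q:np.hypot(*(Q2-q[:2]).T)-26,Q2.mean(0)-[0,20]);print("bottom edge",S2.x,S2.fun.round(2))
L=np.array([496.68,217.84]);
for X in (K,S.x,S2.x): print((X-L)@XS,(X-L)@YS)
# same by large disc's own edges
Q=np.array([onz(c,u(*p),64,o)[:2] for p in [(312,57),(178,103),(446,103)]]); print("large top",least_squares(lambda q:np.hypot(*(Q-q[:2]).T)-42,L).x)
E
```

```text
[494.57914576 220.56696357 192.37399207]
small [497.09696345 218.33367381] [ 0.77  0.01  0.03 -0.49 -0.59 -0.5  -0.36]
bottom edge [496.6056587  218.06169853] [-0.05  0.03  0.03]
-0.09614853769912785 2.372740359843648
0.4934536714452179 0.417223951990712
-0.03632784460866477 0.23099167632650716
large top [497.17183649 216.76645432]
```

```bash
python3 - <<'E'
from plant import r
from h import *
o=r.get_obs();c=r.read_camera("wrist")
im=c["color"][:,:,::-1].copy()
z=cv2.resize(im[170:230,290:350],None,fx=10,fy=10,interpolation=cv2.INTER_CUBIC)
z=cv2.convertScaleAbs(z,alpha=1.6,beta=-60)
for zz,rad,col in ((102,9,(0,0,255)),(86,9,(0,255,0)),(78,26,(255,0,0))):
    pt=np.array([(proj(c,[496.6+rad*np.cos(a),218.1+rad*np.sin(a),zz],o)-[290,170]+.5)*10-.5 for a in np.linspace(0,6.28,60)],np.int32)
    cv2.polylines(z,[pt],True,col,1)
cv2.imwrite("pics/w24z.png",z)
E
```

```text
(no output)
```

View pics/w24z.png

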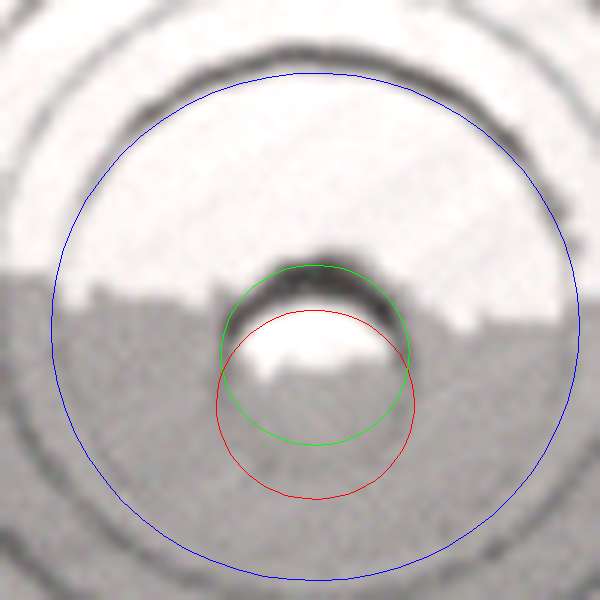

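```bash
python3 - <<'E'
from plant import r
o=r.get_obs(); print(o["t"],o["force"]); print(r.hand_in())
E
```

```text
26.0 [ 0.66624023  0.16202616 -0.48372578]
the job is handed in; nothing more can be done
None
```

The job is done and handed in at 26.0 s. The large weight is on the pan, with the small knobbed weight standing on its middle.

- **Large weight:** I gripped it at its sides and slid it from the loading block onto the pan without lifting it. In the last wrist view its centre was about 0.8 mm from the pan's.
- **Finding the small weight:** The box nearer the scale held only the air cap, so I pushed its lid shut again. The small weight was in the other box, whose lid I left open.
- **Small weight:** I carried it by the knob and lowered it in half-millimetre steps. It pressed about 9 N at touchdown, and I eased off slightly before opening the jaws.
- **Last checks:**
  - The disc edges put the small weight 0.2 to 0.6 mm from the large one's centre.
  - A fit of the knob's head disagreed, giving about 2.4 mm. Its outline was faint in shadow. An overlay of the predicted outlines on the picture put both knob and disc only about 1 mm off, so I left it.
  - In the side view the stack stands upright.
  - The gripper was open and well clear. I never approached the tin or the sanding block. In the last top view both look unmoved, though I did not measure them again.

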